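# Feed the nest block round the elbow track into the arbor press

## Robot

A 6-joint arm with a two-finger parallel gripper is mounted at the origin on the work surface. World frame = base frame: x ahead of the robot, y to its left, z up, the work surface at z = 0. Lengths are in mm, angles in degrees, forces in N, time in s.
With the tool pointing down it reaches from about 350 to 850 mm from the base axis. Payload 8.1 kg.
Tool frame: the origin (TCP) lies on the front face of the gripper's body, between the roots of the fingers; the fingertips stand r.finger_overhang ahead of it and the grasp point (between the pads) lies 54 mm ahead of it (r.finger_overhang is the distance from the TCP to the fingertips, in mm); y points along the fingers, z is the direction in which the jaws open and shut, and the axes are right-handed (so a half turn about y gives the same grasp; the last joint's range is limited). The gripper opens to 85 mm and grips with 20 to 120 N. Pads are 22 mm wide; open, the fingers measure 114 mm over their backs; the gripper's body (76 mm by 85 mm) begins 54 mm behind the grasp point. The pads swing forward as they close: fully open they stand 13 mm farther back than shut.
Start: joints at [68.216, 7.471, 85.268, -0, 87.261, -4.893], TCP at [174.307, 574.128, 303.892] pointing down, gripper open.
Joint ranges: [-169.43, 169.43], [-51.17, 129.36], [1.28, 143.12], [-76.62, 256.62], [0, 156.53], [-152.29, 152.29]. Speed limits (degrees/s): [136.94, 136.94, 159.86, 180, 180, 180].

## Interface

Orientations are given as [roll, pitch, yaw] about the fixed x, y, z axes, in that order (R = Rz(yaw) Ry(pitch) Rx(roll)).
In Python, from bench import r gives the robot as it stands. The module is installed in compiled form; this text tells all that it offers.
- The arm moves only by the tool arm_command, never from a script. Its argument "increments" is a list of rows, each a list of 6 numbers: the shift along the tool's x, y, z in m, then the turn, a rotation vector about the tool's x, y, z in rad. In form: [[tx, ty, tz, wx, wy, wz], ...]. A call has exactly 10 rows; each row is the pose to reach, as a shift and turn from the pose commanded when the call began, along the tool's axes at that moment; what a row does not reach only later rows make up. A row lasts 1/8 s, in which the tool goes at most 62.5 mm and 10.7 degrees, less where a joint would pass 70% of its speed; a pose out of reach is approached as far as the arm can. A call with a gripper value outside its range is refused whole. "jaw" is the gripper's target within -1 to 1 (shut at 1, half-way at 0, fully open at -1), set as the call begins (left out, the last holds). The fingers move at their own pace and stop on an object; "force" is the grip in N (left out, the last holds). Time passes only in rows, so rows that repeat a pose let the fingers close, or fill a call up. It gives the time, the measured TCP pose, the force and the opening at its end, in the units of the state.
- r.sense(): the state, without advancing time (a new reading comes with each control period).
- r.snapshot(name): name is "scene" or "side" or "wrist"; returns the picture (400x640x3 uint8, red, green, blue); there is no depth.
- r.camera_model(name): a dict with "intrinsics" (3x3 intrinsics, pixels), "distortion" ([k1, k2, p1, p2, k3] as OpenCV has them; the pictures are not rectified), "cam_to_world" (4x4, takes a point from camera to world coordinates). Camera axes: x right, y down, z forward; pixel columns grow to the right and rows downward; lengths in mm; the calibration is good to about 2 mm. A picture is of the moment at which its call begins: read the wrist's pose just before it. camera_model takes no time and is no camera call; for the wrist camera it gives the pose at the moment of the call.
- r.hand_in(): hands the job in, once; it reports no verdict.
Trained networks look in the newest picture that a camera, given by its name, has taken for a name from the list of things; names that differ only in an ending like _2 or _b are one class to them, and where a whole thing is asked for, a point or a joint stands for the part that bears it (a point fixed in the world has none). Each returns a list of dicts, best first, with "conf" (0 to 1); they miss things now and then, are a little off and sometimes report something else, mostly with a low value. They report only what shows in the picture. A call takes as long as a camera call. They do not tell look-alikes from the thing itself.
- r.trace(camera, target): "mask" (400x640 bool, what is visible of it) and "position" ([column, row] in pixels, amid what is visible of it).
- r.spot_point(camera, target): "position" ([column, row] in pixels: a listed point, or the origin of a listed thing).
The state is a dict: "time": time; "joint_pos": joint angles; "qd": joint speeds; "joint_efforts": joint torques, N m; "tool_pos": TCP position; "tcp_rot": TCP orientation; "ft_force": force on the tool from outside, world axes, zero at the start; "wrist_torque": the same for the moment, N m; "finger_gap": finger opening in mm.
Only numpy, scipy, OpenCV 4.12 (cv2) and the standard library are available. Lean on these libraries where they do the work, as an engineer would, in place of code of your own. Each camera call takes 0.05 s, during which the arm holds its last target.

## Task

Push the nest block with its hub and bearing along the feed track, round the curved guide, over the gap and on under the press ram until it is fully home against the end stop and the spring roller catch has snapped in behind it, then take the tool away. Slide it, do not lift it: keep it flat on the track, ease it through without forcing it if it binds, keep the bearing on its hub, and leave the other things on the bench where they are.

Things in the scene. Friction and masses are not known exactly. Their poses are not given: they have to be found in the camera images.
- line: Feed track and arbor press, fixed as one. Origin on the bench where the centre lines of the two legs cross; z up. Numbers below called L are mm in this frame. Deck top at height 60; steel guide strips 4 thick rise 18 above it (to 78), faces 70 apart. Leg one: centred on x=0, from y=304 down to y=85; then the bend; leg two: centred on y=0, from x=85 to x=110.
- track_end (a point): Open, slightly flared free end of leg one, on its centre line at deck height, L (0, 304, 60).
- bend (a point): Centre of the bend, L (85, 85, 60): a quarter circle round this point joins leg one to leg two; inner guide strip of radius 50, outer strip of radius 120, centre line 85. The block turns with it when pushed along the curve on the middle or outer half of its rear face; pushed straight ahead, or on the inner half, it may wedge across the strips.
- gap (a point): Middle of the gap, L (124, 0, 60). Track and strips end at x=110; from there to x=138 there is nothing down to the bench. At x=138 the steel bed plate of the press starts, also at height 60; its two guides are 18 high with flared mouths, 80 apart at x=138, narrowing to 63 apart from x=150 on.
- stop (a point): Face of the end stop, a bar 20 high at the end of the bed plate, on the centre line, L (242, 0, 60). The block's front face comes to rest against it.
- home (a point): Where the block's origin is when the block is home, L (200, 0, 60), straight below the ram.
- ram (a point): Foot of the press ram, 32 square, L (200, 0, 148). The head above covers x 155 to 245, y -243 to 62, underside at height 200, top at 315; column at y -240 to -140. The press is open to +y; its base is 45 high, x 135 to 265, y -250 to 80.
- shield (a point): Lower edge of the clear splinter shield hung on the feed side of the head, L (125, 0, 200): panel 8 thick, y -85 to 75, height 200 to 290. An upright tool behind the block runs into it before the block is home; lean the tool back toward L -x by 30 to 45 degrees to follow the block in below it.
- block: Nest block: black plastic, 84 long (x), 60 wide (y), 30 high, upright corners rounded 12 mm, with a steel hub fixed on it (flange 56 across to height 40, boss 40 across to 48, pilot pin 20 across to 58). About 0.6 kg with bearing. Origin: centre of the underside; x is its way of travel. Starts on leg one at L y 140 to 220, facing L -y; 5 mm loose each side on the track, 1.5 mm in the press.
- hub_top (a point): Centre of the top of the boss, 48 mm above the block's underside, on which the bearing stands.
- bearing: Steel bearing ring, 48 mm outside, 25 mm bore, 14 mm high, 0.12 kg, standing loose on the boss round the pilot pin. Origin: centre of its underside.
- catch (a joint): Travel (m) of the spring catch: upright roller 12 mm across in the +y guide of the press, at L x=159. 0 = sprung out, nose 6.5 mm inside the guide. Some 10 to 16 N on the block push it back; it rides on the block's side at 3 to 6.5 mm, and over the last 10 mm slips round the rear corner; below 3 mm once the block is home, which it then holds on the stop.
- spare_hub: Bystander, to be left alone: a spare turned steel hub standing on the bench inside the elbow of the track.
- spare_bearing: Bystander, to be left alone: a spare bearing ring lying on the bench inside the elbow.
- spanner: Bystander, to be left alone: a steel spanner, 200 mm, on the bench before the press.
- mallet: Bystander, to be left alone: a hammer, 280 mm, on the left of the bench.
- driver: Bystander, to be left alone: a screwdriver, 200 mm, at the left front.
- spray_can: Bystander, to be left alone: a grey spray can, 66 mm across, 190 mm tall, at the right.
- oil_bottle: Bystander, to be left alone: a small white bottle with a black cap, 48 mm across, 120 mm tall, at the right.
- caliper: Bystander, to be left alone: a digital caliper, 205 mm, lying inside the elbow.
There are look-alikes about, which are no part of the job. What is shaped like the block but orange or red is not meant.

How it is judged (in metres and radians):
On the way:
1. the block has come round the bend and lies in line with leg two, still short of home (angle between the x axis of block and the x axis of line, either way round below 0.35 rad and x of block in the frame of line between 0.07 and 0.17 m and y of block in the frame of line below 0.02 m), for 0.05 s.
At the end, for the whole second after the job is handed in: The block stands still and flat on the bed plate, within 3 mm of the end stop and 4 mm of the centre line, squared up within 0.06 rad, the catch sprung in behind it (joint below 3.5 mm), the bearing still flat on its hub within 6 mm (x of block in the frame of line between 0.197 and 0.204 m and y of block in the frame of line between -0.004 and 0.004 m and z of block in the frame of line between 0.056 and 0.064 m and angle between the x axis of block and the x axis of line, either way round below 0.06 rad and value of joint catch below 0.0035 m and distance between bearing and hub_top below 0.006 m and angle between bearing's own z axis and vertical below 0.09 rad and linear speed of each of block, bearing below 0.01 m/s); the robot touches nothing.
It fails at once if the block is lifted off the track by more than 12 mm (z of block in the frame of line above 0.072 m).
It fails at once if the block tips or sags into the gap (leans more than 0.1 rad) (angle between block's own z axis and vertical above 0.1 rad).
It fails at once if the block is forced: more than 45 N between the fingers and the block (contact force between the fingers and block above 45 N).
It fails at once if the bearing comes off its hub (distance between bearing and hub_top above 0.012 m).
It fails at once if a bystander (spare hub, spare bearing, caliper, spanner, hammer, screwdriver, spray can, small bottle) is moved by more than 30 mm (distance of any of spare_hub, spare_bearing, spanner, mallet, driver, spray_can, oil_bottle, caliper from where it was at the start of the episode above 0.03 m).
It also fails if it takes over 66 s, if anything falls off the work surface, if the arm or the gripper's body presses on something with over 40 N, if the wrist force passes 120 N, or if a joint passes its speed limit or range.

## Working session

There is one attempt and no reset: what is moved stays moved. The work goes in short steps, Python scripts to look and compute and a tool call to move; the robot and the scene stay as the last step left them, time stands still between calls to the robot, and variables do not carry over. Pictures are saved under pics/ and viewed, and the job is handed in when it is done.

Besides the shell and the picture viewer there is one more tool, called by a JSON object that holds its "op" and its "data", one argument or row to a line. arm_command: Moves the arm, as the interface text tells. Its arguments: {"type":"object","properties":{"increments":{"type":"array","items":{"type":"array","items":{"type":"number"}}},"jaw":{"type":"number"},"force":{"type":"number"}},"required":["increments"]}

```bash
mkdir -p pics; ls
python3 - <<'E'
from bench import r
import cv2
print(r.sense()); print(r.finger_overhang)
for n in ["scene","side","wrist"]:
    im=r.snapshot(n); cv2.imwrite(f"pics/{n}0.png",im[:,:,::-1])
    m=r.camera_model(n); print(n,m)
    for t in ["track_end","bend","gap","stop","home","ram","shield","block","hub_top","bearing"]:
        print(t,[( [round(float(v)) for v in d["position"]],round(float(d["conf"]),2)) for d in r.spot_point(n,t)][:3])
E
```

```text
pics
{'time': 0.0, 'joint_pos': array([ 6.82163901e+01,  7.51628733e+00,  8.53300649e+01, -1.70333263e-03,
        8.72605331e+01, -4.89353187e+00]), 'qd': array([ 0.01197482, -0.03871578, -0.05558874,  0.07905295,  0.07114316,
        0.09154864]), 'joint_efforts': array([ 1.31481229e-03, -5.69396746e+01, -5.00565684e+01, -6.89771355e-06,
        1.45342690e-02, -2.47559899e-05]), 'tool_pos': array([174.15856391, 573.73296954, 302.8244738 ]), 'tcp_rot': array([-9.01066408e+01,  7.42275731e-03, -1.68900019e+01]), 'ft_force': array([-1.05631421,  0.80378876, -0.3474979 ]), 'wrist_torque': array([0.01045917, 0.04408101, 0.02721178]), 'finger_gap': 85.17788058387548}
72.6
scene {'intrinsics': array([[490.58321379,   0.        , 319.55131292],
       [  0.        , 490.58321379, 206.76443943],
       [  0.        ,   0.        ,   1.        ]]), 'distortion': array([-0.02374888,  0.        ,  0.        ,  0.        ,  0.        ]), 'cam_to_world': array([[-6.47548861e-01,  5.67533052e-01, -5.08514216e-01,
         1.18383129e+03],
       [ 7.62022772e-01,  4.83438832e-01, -4.30822690e-01
[... 1664 characters left out ...]
st {'intrinsics': array([[341.38718653,   0.        , 317.13599527],
       [  0.        , 341.38718653, 201.06432724],
       [  0.        ,   0.        ,   1.        ]]), 'distortion': array([0.0160578, 0.       , 0.       , 0.       , 0.       ]), 'cam_to_world': array([[ 2.90205120e-01,  9.14867472e-01,  2.80710701e-01,
         1.02117117e+02],
       [ 9.56964465e-01, -2.77434395e-01, -8.51420480e-02,
         5.96158930e+02],
       [-1.48866978e-05,  2.93338824e-01, -9.56008543e-01,
         3.74243094e+02],
       [ 0.00000000e+00,  0.00000000e+00,  0.00000000e+00,
         1.00000000e+00]])}
track_end []
bend []
gap []
stop []
home []
ram []
shield []
block []
hub_top []
bearing []
```

View pics/scene0.png

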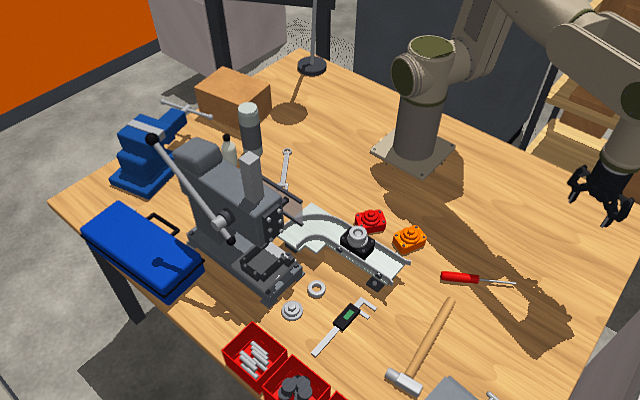

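View pics/side0.png

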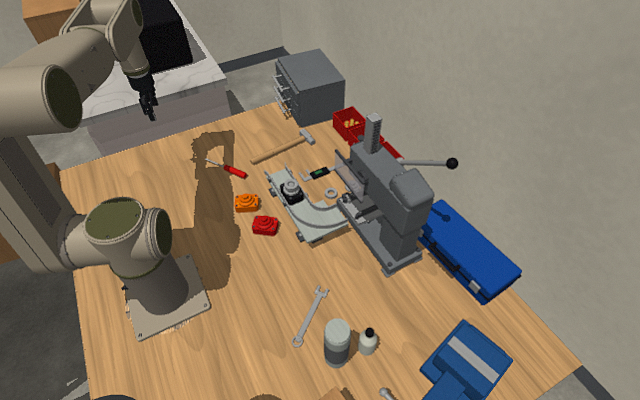

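View pics/wrist0.png

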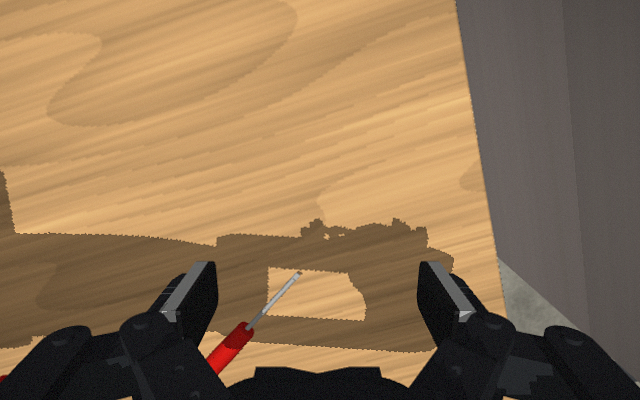

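The black nest block is at about scene (358,240) and side (291,188), while the red and orange ones are decoys. I'll fit the line pose from the points in both views.

```bash
cat > h.py <<'E'
import numpy as np, cv2
from scipy.optimize import least_squares
def proj(m,P):
    T=np.linalg.inv(m["cam_to_world"]); P=np.atleast_2d(P).astype(float)
    return cv2.projectPoints(P.reshape(-1,1,3),cv2.Rodrigues(T[:3,:3])[0],T[:3,3],m["intrinsics"],m["distortion"])[0].reshape(-1,2)
def ray(m,px,z):
    u=cv2.undistortPoints(np.array(px,float).reshape(-1,1,2),m["intrinsics"],m["distortion"]).reshape(-1,2)
    C=m["cam_to_world"]; d=np.c_[u,np.ones(len(u))]@C[:3,:3].T
    return C[:3,3]+d*((z-C[2,3])/d[:,2])[:,None]
def L2W(p,P):
    c,s=np.cos(p[2]),np.sin(p[2]); P=np.atleast_2d(P).astype(float)
    return np.c_[p[0]+c*P[:,0]-s*P[:,1], p[1]+s*P[:,0]+c*P[:,1], P[:,2]]
def W2L(p,P):
    c,s=np.cos(p[2]),np.sin(p[2]); P=np.atleast_2d(P).astype(float)
    x=P[:,0]-p[0]; y=P[:,1]-p[1]
    return np.c_[c*x+s*y,-s*x+c*y,P[:,2]]
PT=dict(track_end=(0,304,60),bend=(85,85,60),gap=(124,0,60),stop=(242,0,60),home=(200,0,60),ram=(200,0,148),shield=(125,0,200))
E
python3 - <<'E'
from h import *
from bench import r
ob={"scene":dict(track_end=(399,278),bend=(319,249),gap=(282,248),stop=(252,272),home=(264,261),ram=(258,237),shield=(282,211)),
"side":dict(track_end=(275,173),bend=(325,196),gap=(346,213),stop=(374,197),home=(364,204),ram=(364,190),shield=(350,182))}
M={n:r.camera_model(n) for n in ob}
def f(p):
    e=[]
    for n in ob:
        k=list(ob[n]); e.append(proj(M[n],L2W(p,[PT[q] for q in k]))-np.array([ob[n][q] for q in k]))
    return np.concatenate(e).ravel()
best=min((least_squares(f,[600,100,a],loss="soft_l1") for a in np.arange(-3,3.1,.75)),key=lambda s:s.cost)
p=best.x; print(p,np.degrees(p[2]),best.cost); print(f(p).reshape(-1,2).round(1))
np.save("p0.npy",p)
# overlay
def arcs():
    out=[]
    for s in(-35,35):
      for z in (60,78):
        out.append([(s,304,z),(s,85,z)]); out.append([(85,s,z),(110,s,z)])
    for R in(50,120):
      for z in(60,78):
        out.append([(85-R*np.cos(t),85-R*np.sin(t),z) for t in np.linspace(0,np.pi/2,20)])
    out.append([(138,-40,60),(138,40,60)]);out.append([(242,-31,60),(242,31,60)]);out.append([(150,-31.5,60),(242,-31.5,60)]);out.append([(150,31.5,60),(242,31.5,60)])
    out.append([(125,-85,200),(125,75,200),(125,75,290),(125,-85,290),(125,-85,200)])
    out.append([(135,-250,45),(135,80,45),(265,80,45),(265,-250,45)])
    return out
for n in ob:
    im=r.snapshot(n)[:,:,::-1].copy(); S=4
    x0,y0=(230,180) if n=="scene" else (250,130)
    c=cv2.resize(im[y0:y0+140,x0:x0+190],None,fx=S,fy=S,interpolation=cv2.INTER_CUBIC)
    cv2.imwrite(f"pics/{n}_crop.png",c)
    for a in arcs():
        q=(proj(M[n],L2W(p,a))-[x0,y0]+.5)*S
        cv2.polylines(c,[q.astype(np.int32)],False,(0,255,0),1)
    cv2.imwrite(f"pics/{n}_ov.png",c)
    d=r.spot_point(n,"block"); print([x["position"] for x in d])
    d=r.trace(n,"bearing"); print([(x["position"],x["conf"]) for x in d])
    d=r.trace(n,"block"); print([(x["position"],x["conf"]) for x in d])
E
```

```text
[ 4.99968971e+02 -2.39068488e+01 -7.60673561e-03] -0.43583384638355477 33.84457137755345
[[ 1.4 -1.6]
 [-3.5  2.9]
 [ 0.7 -3.8]
 [-0.4 -0.7]
 [-1.   0.4]
 [ 2.1  4.1]
 [-2.6 -0.3]
 [ 1.1 -5. ]
 [-1.7  2.8]
 [-0.9 -1.6]
 [ 0.2  1.9]
 [ 0.  -0.7]
 [ 2.1 -3.7]
 [-2.9  1.8]]
[[360.0, 245.8], [368.9, 225.5], [231.5, 159.5], [405.8, 242.3]]
[([354.7, 233.7], 0.59)]
[([405.8, 239.6], 0.91), ([374.0, 217.9], 0.74), ([359.5, 243.5], 0.65)]
[[265.8, 227.4], [247.2, 205.2], [291.5, 194.7]]
[([290.8, 187.9], 0.46)]
[([294.2, 196.1], 0.83), ([263.0, 222.5], 0.76), ([247.5, 201.9], 0.71), ([373.1, 205.3], 0.16)]
```

View pics/scene_ov.png

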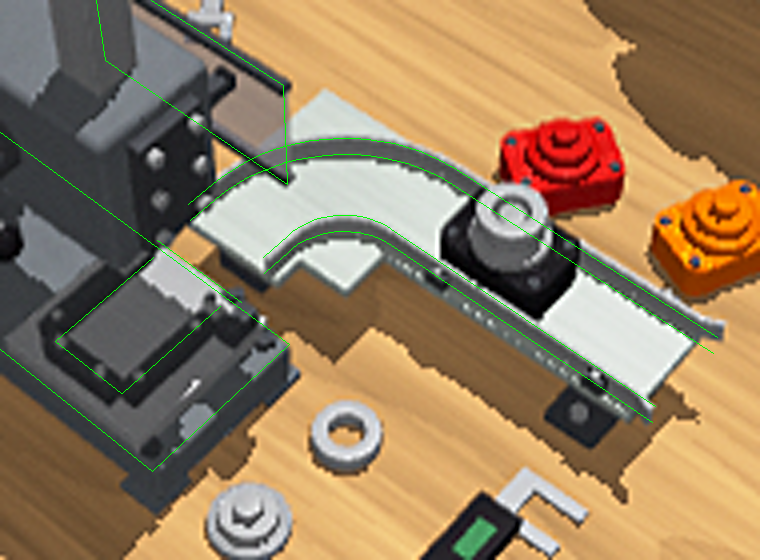

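View pics/side_ov.png

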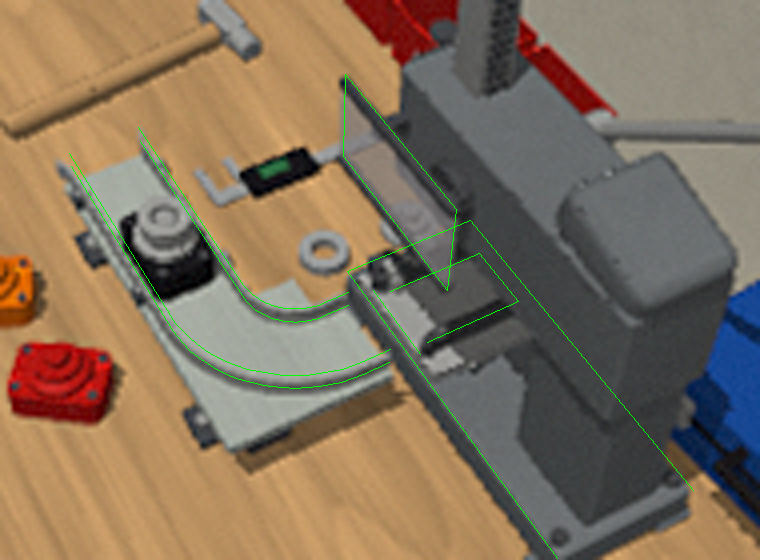

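View pics/scene_crop.png

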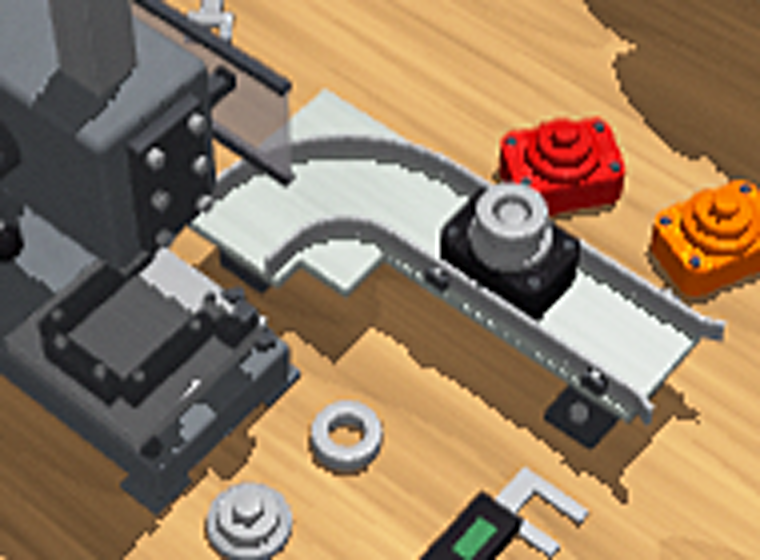

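View pics/side_crop.png

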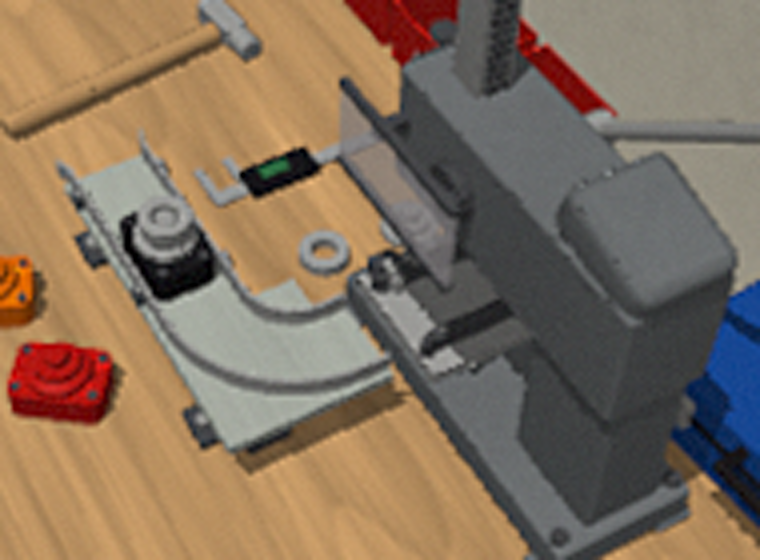

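The fit is already within 2–3 mm. I'll move above leg one, tool yaw −90 with the jaws shut, to measure with the wrist camera and get into position.

```bash
cat >> h.py <<'E'
from scipy.spatial.transform import Rotation as Ro
import json,os
def RT(lean,yaw): return Ro.from_euler("xyz",[-90,-lean,yaw],degrees=True)
def getcmd():
    d=json.load(open("cmd.json")); return np.array(d["p"]),Ro.from_quat(d["q"])
def setcmd(p,R): json.dump(dict(p=list(map(float,p)),q=list(map(float,R.as_quat()))),open("cmd.json","w"))
def rows(targets):
    """targets: list of 10 (p,R); returns rows, stores pending"""
    p0,R0=getcmd(); out=[]
    for p,R in targets:
        t=R0.inv().apply(np.array(p)-p0)/1000; w=(R0.inv()*R).as_rotvec()
        out.append([round(float(x),4) for x in t]+[round(float(x),3) for x in w])
    l=out[-1]; json.dump(out,open("pend.json","w"))
    print(json.dumps(out)); return out
def commit(out=None):
    out=out or json.load(open("pend.json"))
    p0,R0=getcmd(); l=out[-1]
    setcmd(p0+R0.apply(np.array(l[:3])*1000),R0*Ro.from_rotvec(l[3:]))
def lin(p1,R1,n=10,hold=0):
    p0,R0=getcmd(); w=(R0.inv()*R1).as_rotvec(); T=[]
    for i in range(1,n+1):
        a=min(1,i/(n-hold)); T.append((p0+a*(np.array(p1)-p0),R0*Ro.from_rotvec(a*w)))
    return T
E
python3 - <<'E'
from h import *
setcmd([174.307,574.128,303.892],RT(0,-16.891))
rows(lin([500,330,380],RT(0,-90),hold=1))
E
```

```text
[[0.0425, -0.0085, -0.0154, -0.0, 0.142, -0.0], [0.085, -0.0169, -0.0309, 0.0, 0.284, 0.0], [0.1275, -0.0254, -0.0463, -0.0, 0.425, -0.0], [0.17, -0.0338, -0.0618, 0.0, 0.567, -0.0], [0.2125, -0.0423, -0.0772, 0.0, 0.709, -0.0], [0.255, -0.0507, -0.0926, -0.0, 0.851, -0.0], [0.2976, -0.0592, -0.1081, 0.0, 0.992, -0.0], [0.3401, -0.0677, -0.1235, 0.0, 1.134, -0.0], [0.3826, -0.0761, -0.139, -0.0, 1.276, -0.0], [0.3826, -0.0761, -0.139, -0.0, 1.276, -0.0]]
```

{"op": "arm_command", "data": {
  "increments": [
    [0.0425,-0.0085,-0.0154,0,0.142,0],
    [0.085,-0.0169,-0.0309,0,0.284,0],
    [0.1275,-0.0254,-0.0463,0,0.425,0],
    [0.17,-0.0338,-0.0618,0,0.567,0],
    [0.2125,-0.0423,-0.0772,0,0.709,0],
    [0.255,-0.0507,-0.0926,0,0.851,0],
    [0.2976,-0.0592,-0.1081,0,0.992,0],
    [0.3401,-0.0677,-0.1235,0,1.134,0],
    [0.3826,-0.0761,-0.139,0,1.276,0],
    [0.3826,-0.0761,-0.139,0,1.276,0]
  ],
  "jaw": 1,
  "force": 40
}}

```text
time: 3.3
tool_pos: [502.3, 327.8, 380.5]
tcp_rot: [-89.9, -0.0, -90.3]
ft_force: [-0.9, -0.2, 0.4]
finger_gap: -0.0
```

Run:
```python
from h import *
from bench import r
commit()
s=r.sense(); print(s["time"],s["joint_pos"].round(1),s["tool_pos"],s["tcp_rot"],s["ft_force"],s["finger_gap"])
im=r.snapshot("wrist"); cv2.imwrite("pics/w1.png",im[:,:,::-1]); m=r.camera_model("wrist")
np.savez("w1.npz",im=im,K=m["intrinsics"],d=m["distortion"],C=m["cam_to_world"])
p=np.load("p0.npy")
c=im[:,:,::-1].copy()
def arcs():
    out=[]
    for s in(-35,35):
      for z in (60,78):
        out.append([(s,304,z),(s,85,z)]); out.append([(85,s,z),(110,s,z)])
    for R in(50,120):
      for z in(60,78):
        out.append([(85-R*np.cos(t),85-R*np.sin(t),z) for t in np.linspace(0,np.pi/2,20)])
    out.append([(138,-40,60),(138,40,60)])
    return out
for a in arcs(): cv2.polylines(c,[proj(m,L2W(p,a)).round().astype(np.int32)],False,(0,255,0),1)
cv2.imwrite("pics/w1o.png",c)
for t in ["track_end","bend","gap","block","hub_top","bearing"]:
    print(t,[(d["position"],d["conf"]) for d in r.spot_point("wrist",t)])
```

```text
3.3 [28.3  6.3 78.6 -0.  95.  28.6] [502.34827786 327.83025203 380.53814686] [-8.99222267e+01 -7.81271513e-03 -9.03052559e+01] [-0.87298048 -0.18244937  0.42959195] -0.009611067023168808
track_end [([311.6, 203.7], 0.77)]
bend []
gap []
block [([211.9, 238.9], 0.98), ([230.0, 311.9], 0.69)]
hub_top [([196.6, 250.0], 0.58), ([310.7, 333.4], 0.44), ([379.7, 79.9], 0.38)]
bearing [([310.6, 335.0], 0.48)]
```

View pics/w1.png

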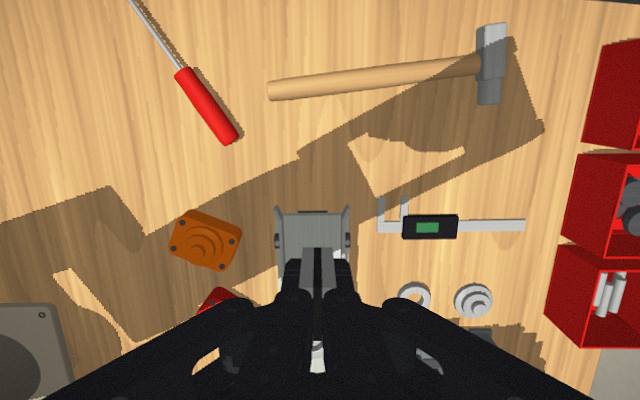

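View pics/w1o.png

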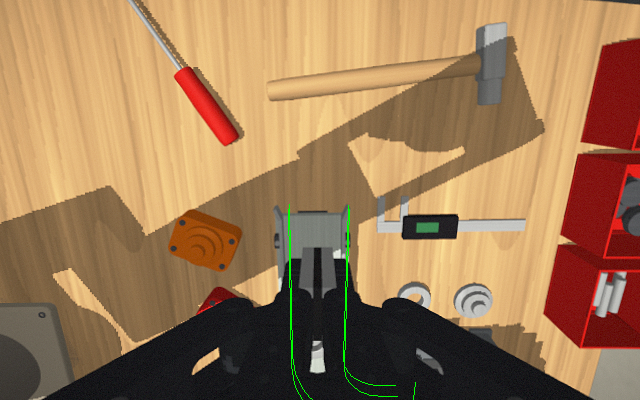

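Wrist view: the track end deck spans columns 281–343 at row 212, about 7 px left of my overlay. I'll retake it now that the arm has settled and refine the fit with manual features.

Run:
```python
from h import *
from bench import r
print(r.sense()["tool_pos"])
m=r.camera_model("wrist"); im=r.snapshot("wrist"); m2=r.camera_model("wrist"); print(m["cam_to_world"][:3,3],m2["cam_to_world"][:3,3])
np.savez("w1.npz",im=im,K=m["intrinsics"],d=m["distortion"],C=m["cam_to_world"])
c=cv2.resize(im[190:290,255:375,::-1],None,fx=6,fy=6,interpolation=cv2.INTER_CUBIC); cv2.imwrite("pics/w2c.png",c)
s=cv2.imread("pics/scene0.png"); 
cv2.imwrite("pics/sc1.png",cv2.resize(s[215:285,330:420],None,fx=8,fy=8,interpolation=cv2.INTER_CUBIC))
s=cv2.imread("pics/side0.png"); 
cv2.imwrite("pics/sd1.png",cv2.resize(s[158:243,260:360],None,fx=7,fy=7,interpolation=cv2.INTER_CUBIC))
```

```text
[499.19587759 330.73712521 379.85388949]
[498.39054473 405.81175463 450.19298786] [498.49768794 405.74040685 450.25353454]
```

View pics/w2c.png

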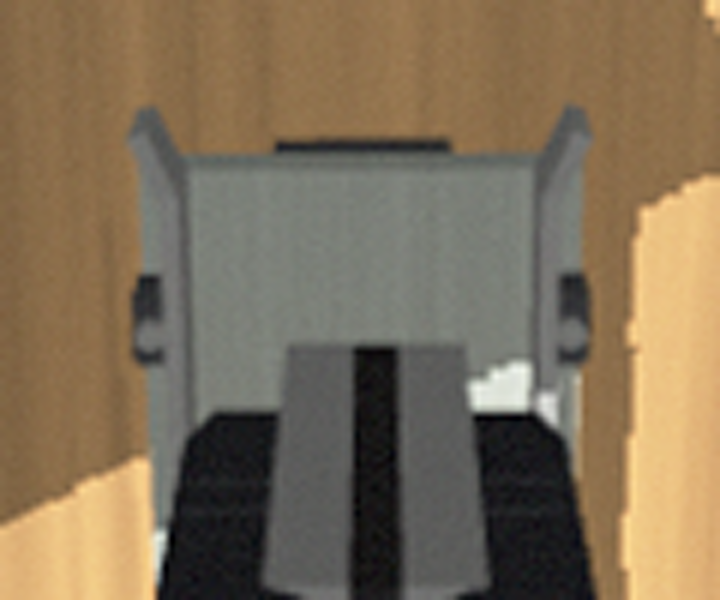

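View pics/sc1.png

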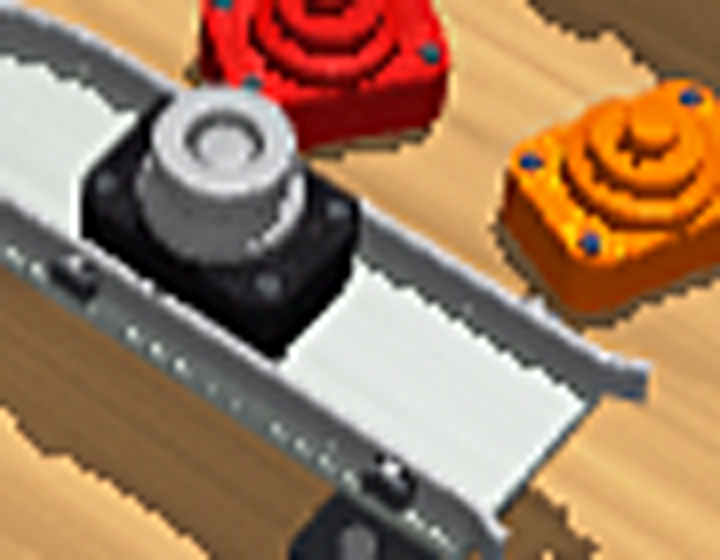

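View pics/sd1.png

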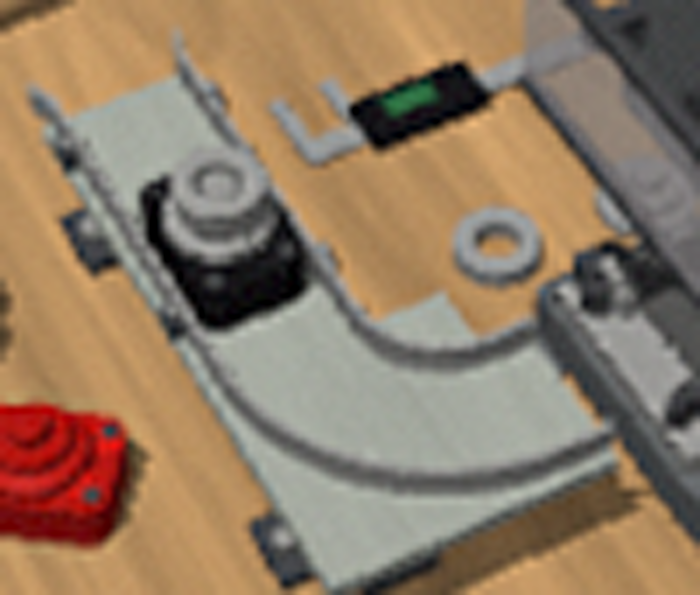

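Deck end corners: wrist crop (190,165) and (535,165), scene crop (597,400), side crop (72,115). Bearing top: scene crop (224,135), side crop (217,185). Refining with these.

```bash
cat > fit.py <<'E'
from h import *
from bench import r
M={n:r.camera_model(n) for n in ("scene","side")}
w=np.load("w1.npz"); M["wrist"]=dict(intrinsics=w["K"],distortion=w["d"],cam_to_world=w["C"])
def px(c,s,o): return (np.array(c)+.5)/s-.5+np.array(o)
F=[("wrist",(-35,304,60),px((190,163),6,(255,190))),("wrist",(35,304,60),px((535,163),6,(255,190))),
("scene",(-35,304,60),px((597,400),8,(330,215))),
("side",(-35,304,60),px((72,115),7,(260,158))),
("side",(35,304,60),px((184,78),7,(260,158))),
("side",(110,-37,78),px((608,430),7,(260,158))),
("side",(110,37,78),px((540,323),7,(260,158))),
("scene",(110,-35,60),px((192,220),4,(230,180))),
("scene",(125,75,200),px((291,184),4,(230,180))),
("scene",(135,80,45),px((292,345),4,(230,180))),
("side",(125,-85,200),px((450,290),4,(250,130))),
("side",(125,75,290),px((343,80),4,(250,130))),
]
def f(q):
    return np.concatenate([proj(M[n],L2W(q,P)+[0,0,0])[0]-o for n,P,o in F])
s=least_squares(f,np.load("p0.npy"),loss="soft_l1"); p=s.x
print(p,np.degrees(p[2]),"\n",f(p).reshape(-1,2).round(1)); np.save("p.npy",p)
for n,c in (("scene",px((224,135),8,(330,215))),("side",px((217,185),7,(260,158)))):
    W=ray(M[n],c,122); print(n,W,W2L(p,W))
E
python3 fit.py
```

```text
[ 5.00484632e+02 -3.44576112e+01  1.50881192e-02] 0.8644855494134974 
 [[-0.4 -2.2]
 [ 0.  -2.9]
 [ 1.5 -0.4]
 [-2.7 -0.3]
 [-1.8 -1.7]
 [ 2.5 -0.1]
 [ 0.7  0.2]
 [-2.9 -1.1]
 [-2.9 -1.8]
 [-2.5 -2. ]
 [ 1.4  1.4]
 [ 1.5  0.2]]
scene [[497.37297199 131.51537586 122.        ]] [[ -0.60718102 166.00104279 122.        ]]
side [[494.59995125 126.77976752 122.        ]] [[ -3.45133483 161.30781155 122.        ]]
```

```bash
cat >> fit.py <<'E'
names=["scene","side","wrist"]
def g(v):
    e=[]
    for n,P,o in F:
        b=v[3+3*names.index(n):6+3*names.index(n)]
        e.append((proj(M[n],L2W(v[:3],P)+b)[0]-o)/0.7)
    return np.concatenate(e+[v[3:]/2])
s=least_squares(g,np.r_[p,np.zeros(9)],loss="soft_l1"); v=s.x; print(v.round(3),np.degrees(v[2])); print((g(v)[:24]*.7).reshape(-1,2).round(1)); np.save("p.npy",v[:3])
for n,c in (("scene",px((224,135),8,(330,215))),("side",px((217,185),7,(260,158)))):
    W=ray(M[n],c,122)-v[3+3*names.index(n):6+3*names.index(n)]; print(n,W,W2L(v[:3],W))
J=s.jac; print(np.sqrt(np.diag(np.linalg.inv(J.T@J)))[:3])
E
python3 fit.py | tail -20
```

```text
[ 1.5  0.2]]
scene [[497.37297199 131.51537586 122.        ]] [[ -0.60718102 166.00104279 122.        ]]
side [[494.59995125 126.77976752 122.        ]] [[ -3.45133483 161.30781155 122.        ]]
[ 4.9888e+02 -3.1678e+01  1.2000e-02 -5.6200e-01  3.6960e+00 -1.9020e+00
 -3.2000e-01  1.2600e-01 -1.1000e+00  9.4800e-01 -5.6240e+00  4.9500e-01] 0.7160323907909404
[[-0.2  0.1]
 [ 0.1 -0.5]
 [ 3.8  1. ]
 [-3.3 -0.5]
 [-2.3 -1.8]
 [ 1.6 -0.2]
 [-0.1  0. ]
 [-0.7 -0.1]
 [-0.5 -0.5]
 [-0.3 -0.8]
 [ 0.3  1.3]
 [ 0.6  0.1]]
scene [[497.93484511 127.81948288 123.90244704]] [[  1.0480151  159.49698977 123.90244704]]
side [[494.91960798 126.65409867 123.10001297]] [[ -1.98155014 158.36937738 123.10001297]]
[1.97226364 2.68978291 0.00746576]
```

```bash
cat >> fit.py <<'E'
print("---free deck end")
def g2(v):
    e=[]
    for n,P,o in F:
        b=v[3+3*names.index(n):6+3*names.index(n)]
        P=(P[0],v[12],P[2]) if P[1]==304 else P
        e.append((proj(M[n],L2W(v[:3],P)+b)[0]-o)/0.7)
    return np.concatenate(e+[v[3:12]/2])
s=least_squares(g2,np.r_[p,np.zeros(9),300],loss="soft_l1"); v=s.x; print(v.round(3),np.degrees(v[2])); print((g2(v)[:24]*.7).reshape(-1,2).round(1)); np.save("p.npy",v[:3]); np.save("v.npy",v)
for n,c in (("scene",px((224,135),8,(330,215))),("side",px((217,185),7,(260,158)))):
    W=ray(M[n],c,122)-v[3+3*names.index(n):6+3*names.index(n)]; print(n,W,W2L(v[:3],W))
J=s.jac; print(np.sqrt(np.diag(np.linalg.inv(J.T@J)))[:3])
E
python3 fit.py | sed -n '/---/,$p'
```

```text
---free deck end
[ 4.97672e+02 -2.48150e+01 -2.00000e-03  6.53000e-01  9.42000e-01
 -8.32000e-01  8.34000e-01 -2.27300e+00 -1.46900e+00 -1.93500e+00
  6.87000e-01 -3.36000e-01  2.90202e+02] -0.10106416012012975
[[ 0.  -0.1]
 [ 0.2  0.2]
 [ 0.1 -0.1]
 [-1.3  0.6]
 [-0.2 -0.5]
 [ 1.  -0.7]
 [-0.4 -0.5]
 [ 0.   0. ]
 [-0.1 -0.1]
 [-0.  -0.4]
 [-0.5  1. ]
 [ 0.5 -0.4]]
scene [[496.72002521 130.5737705  122.83248062]] [[ -1.2264578  155.38689488 122.83248062]]
side [[493.76568567 129.05231279 123.46873751]] [[ -4.17810905 153.86022837 123.46873751]]
[1.9535844  2.16445955 0.00624462]
```

The fit is now consistent: the deck ends at y=290 and the flared strips run on past it. Line pose ≈ (497.7, −24.8, ~0°), block at L y≈155. Next: plan the channel path for the block.

```bash
cat >> h.py <<'E'
LP=np.array([497.7,-24.8,-0.002])
def tcp(Cl,phi,lean,lp=None):
    lp=LP if lp is None else lp
    R=RT(lean,phi+np.degrees(lp[2])); C=L2W(lp,Cl)[0]
    return C-R.apply([11,72.6,0]),R
def edge(p,R,lp=None):
    lp=LP if lp is None else lp
    return W2L(lp,np.array(p)+R.apply([11,72.6,0]))[0]
# block clearance inside channel
th=np.linspace(0,np.pi/2,7)
def outline():
    P=[]
    for sx,sy,a in((1,1,0),(-1,1,90),(-1,-1,180),(1,-1,270)):
        t=th+np.radians(a); P+=list(np.c_[sx*30+12*np.cos(t),sy*18+12*np.sin(t)])
    P=np.array(P); o=[]
    for i in range(len(P)):
        a,b=P[i],P[(i+1)%len(P)]; o+=[a+(b-a)*k/8 for k in range(8)]
    return np.array(o)
OUT=outline()
def clear(x,y,phi):
    c,s=np.cos(phi),np.sin(phi); Q=OUT@np.array([[c,s],[-s,c]])+[x,y]
    X,Y=Q[:,0],Q[:,1]; d=np.where(Y>85,35-np.abs(X),35-np.abs(Y))
    b=(X<85)&(Y<85); rr=np.hypot(X-85,Y-85); d=np.where(b,np.minimum(rr-50,120-rr),d)
    inner=(X>=85)&(Y>=85); d=np.where(inner,-5,d)
    w=X>138; d=np.where(w,np.minimum(d,31.5+np.clip(150-X,0,12)*.7-np.abs(Y)),d)
    return d.min()
E
cat > plan.py <<'E'
from h import *
from scipy.optimize import minimize
S=[];A1=155-85; A2=np.pi/2*85
prev=np.array([0,np.radians(-90)])
for s in np.arange(0,A1+A2+116,4.0):
    if s<A1: n=np.array([-1,0]);c=np.array([0,155-s]); h=-90
    elif s<A1+A2:
        t=(s-A1)/85; n=np.array([-np.cos(t),-np.sin(t)]); c=85+85*n; h=-90+np.degrees(t)
    else: n=np.array([0,-1]); c=np.array([85+s-A1-A2,0]); h=0
    f=lambda v:-clear(*(c+n*v[0]),np.radians(v[1]))
    best=None
    for o in np.linspace(-4,4,17):
        for dh in np.linspace(-14,14,29):
            v=f([o,h+dh])+.002*abs(dh)+.002*abs(o)
            if best is None or v<best[0]: best=(v,o,h+dh)
    c2=c+n*best[1]; phi=np.radians(best[2])
    S.append([s,*c2,best[2],-best[0]])
S=np.array(S); np.save("path.npy",S); print(S[::2].round(1))
E
python3 plan.py
python3 - <<'E'
from h import *
p,R=tcp((-8,235,125),-90,42); print(p)
rows(lin(p,R,hold=2))
E
```

```text
[[  0.    0.  155.  -90.    5. ]
 [  8.    0.  147.  -90.    5. ]
 [ 16.    0.  139.  -90.    5. ]
 [ 24.    0.  131.  -90.    5. ]
 [ 32.    0.  123.  -90.    5. ]
 [ 40.    0.  115.  -91.    4.5]
 [ 48.    0.  107.  -90.    4.7]
 [ 56.    0.5  99.  -90.    4.3]
 [ 64.    0.5  91.  -87.    4. ]
 [ 72.    1.5  83.  -85.7   3.4]
 [ 80.    2.6  75.3 -81.3   3. ]
 [ 88.    3.9  67.6 -77.9   2.6]
 [ 96.    5.9  60.  -72.5   2.6]
 [104.    8.6  52.7 -67.1   2.6]
 [112.   11.9  45.6 -61.7   2.6]
 [120.   16.   38.9 -56.3   2.6]
 [128.   20.6  32.7 -50.9   2.6]
 [136.   25.8  26.8 -45.5   2.6]
 [144.   31.5  21.5 -40.1   2.6]
 [152.   37.7  16.8 -34.7   2.6]
 [160.   44.3  12.6 -29.3   2.6]
 [168.   51.3   9.1 -23.9   2.6]
 [176.   58.6   6.3 -18.5   2.6]
 [184.   66.1   4.2 -13.2   2.6]
 [192.   73.8   2.8  -8.8   3. ]
 [200.   81.5   1.6  -5.4   3.4]
 [208.   89.5   1.   -2.    3.7]
 [216.   97.5   0.5  -1.    4.3]
 [224.  105.5   0.    0.    4.6]
 [232.  113.5   0.    0.    3.5]
 [240.  121.5   0.    0.    1.5]
 [248.  129.5   0.    0.    1.5]
 [256.  137.5   0.    0.    1.5]
 [264.  145.5   0.    0.    1.5]
 [272.  153.5   0.    0.    1.5]
 [280.  161.5   0.    0.    1.5]
 [288.  169.5   0.    0.    1.5]
 [296.  177.5   0.    0.    1.5]
 [304.  185.5   0.    0.    1.5]
 [312.  193.5   0.    0.    1.5]]
[490.28352256 266.96889158 171.59187766]
[[0.0079, 0.0261, -0.0012, -0.0, 0.0, -0.092], [0.0157, 0.0521, -0.0024, -0.0, 0.0, -0.183], [0.0236, 0.0782, -0.0036, -0.0, 0.001, -0.275], [0.0315, 0.1042, -0.0049, -0.0, 0.001, -0.367], [0.0394, 0.1303, -0.0061, -0.0, 0.001, -0.458], [0.0472, 0.1563, -0.0073, -0.001, 0.001, -0.55], [0.0551, 0.1824, -0.0085, -0.001, 0.002, -0.641], [0.063, 0.2084, -0.0097, -0.001, 0.002, -0.733], [0.063, 0.2084, -0.0097, -0.001, 0.002, -0.733], [0.063, 0.2084, -0.0097, -0.001, 0.002, -0.733]]
```

{"op": "arm_command", "data": {
  "increments": [
    [0.0079,0.0261,-0.0012,0,0,-0.092],
    [0.0157,0.0521,-0.0024,0,0,-0.183],
    [0.0236,0.0782,-0.0036,0,0.001,-0.275],
    [0.0315,0.1042,-0.0049,0,0.001,-0.367],
    [0.0394,0.1303,-0.0061,0,0.001,-0.458],
    [0.0472,0.1563,-0.0073,-0.001,0.001,-0.55],
    [0.0551,0.1824,-0.0085,-0.001,0.002,-0.641],
    [0.063,0.2084,-0.0097,-0.001,0.002,-0.733],
    [0.063,0.2084,-0.0097,-0.001,0.002,-0.733],
    [0.063,0.2084,-0.0097,-0.001,0.002,-0.733]
  ],
  "jaw": 1
}}

```text
time: 4.95
tool_pos: [490.7, 267.7, 172.7]
tcp_rot: [-89.9, -41.9, -90.1]
ft_force: [-0.6, -0.4, 0.2]
finger_gap: -0.2
```

Run:
```python
from h import *
from bench import r
commit()
s=r.sense(); print(s["time"],s["joint_pos"].round(1),s["tool_pos"],s["tcp_rot"],s["ft_force"])
m=r.camera_model("wrist")
for n in ["wrist","side","scene"]:
    im=r.snapshot(n)[:,:,::-1].copy()
    if n=="side": im=cv2.resize(im[110:250,220:400],None,fx=4,fy=4,interpolation=cv2.INTER_CUBIC)
    if n=="scene": im=cv2.resize(im[150:300,240:440],None,fx=4,fy=4,interpolation=cv2.INTER_CUBIC)
    cv2.imwrite(f"pics/{n}3.png",im)
p,R=tcp((-8,232,81),-90,42); rows(lin(p,R,hold=3))
```

```text
4.95 [ 39.   28.5  82.1 -31.5  97.5  42.8] [490.65304288 267.70372395 172.70629255] [-89.94067773 -41.85419022 -90.13083694] [-0.55320496 -0.38316434  0.1702322 ]
[[-0.0039, 0.005, -0.0, 0.0, 0.0, -0.0], [-0.0078, 0.0099, -0.0, 0.0, 0.0, -0.0], [-0.0117, 0.0149, -0.0, 0.0, 0.0, -0.0], [-0.0156, 0.0198, -0.0, 0.0, 0.0, -0.0], [-0.0194, 0.0248, -0.0, 0.0, 0.0, -0.0], [-0.0233, 0.0297, -0.0, 0.0, 0.0, -0.0], [-0.0272, 0.0347, -0.0, 0.0, 0.0, -0.0], [-0.0272, 0.0347, -0.0, 0.0, 0.0, -0.0], [-0.0272, 0.0347, -0.0, 0.0, 0.0, -0.0], [-0.0272, 0.0347, -0.0, 0.0, 0.0, -0.0]]
```

View pics/wrist3.png

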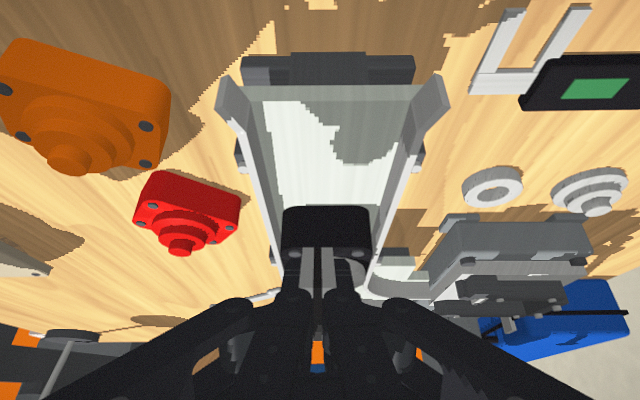

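View pics/side3.png

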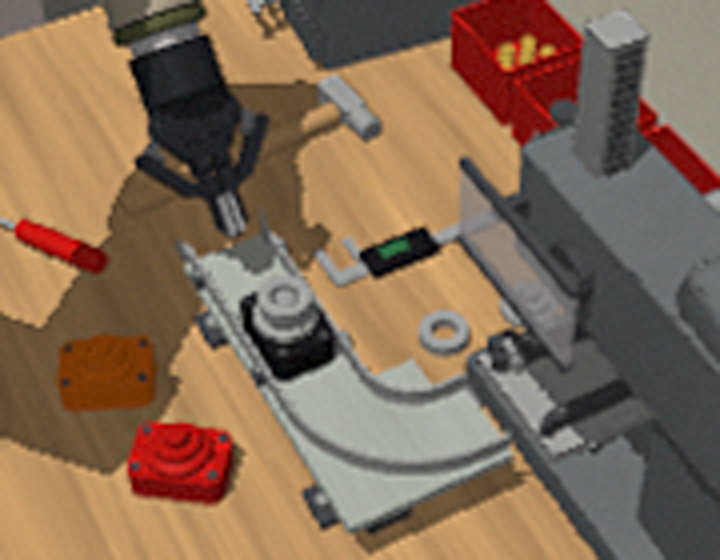

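View pics/scene3.png

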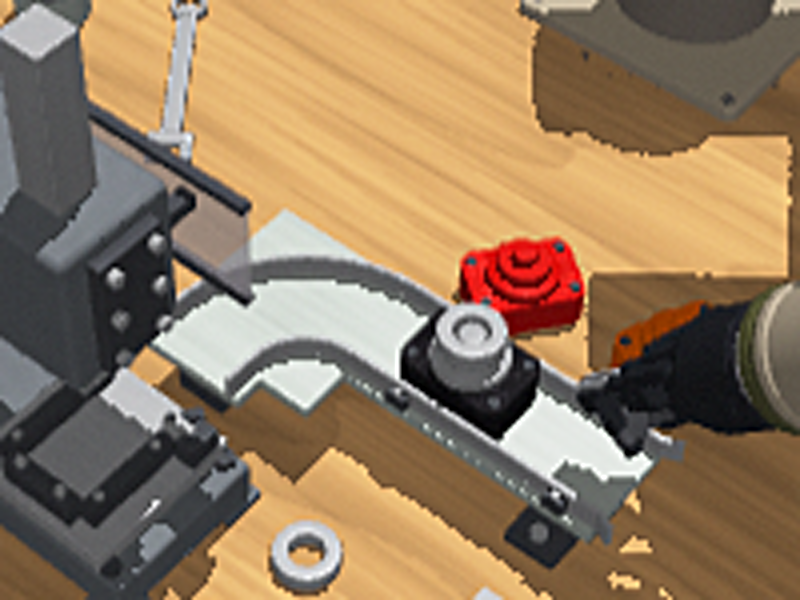

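The tool is behind the block between the strips, about centred: block rear columns 283–373, fingers about 318 in the wrist view. Descending.

{"op": "arm_command", "data": {
  "increments": [
    [-0.0039,0.005,0,0,0,0],
    [-0.0078,0.0099,0,0,0,0],
    [-0.0117,0.0149,0,0,0,0],
    [-0.0156,0.0198,0,0,0,0],
    [-0.0194,0.0248,0,0,0,0],
    [-0.0233,0.0297,0,0,0,0],
    [-0.0272,0.0347,0,0,0,0],
    [-0.0272,0.0347,0,0,0,0],
    [-0.0272,0.0347,0,0,0,0],
    [-0.0272,0.0347,0,0,0,0]
  ]
}}

```text
time: 6.35
tool_pos: [490.5, 264.1, 128.0]
tcp_rot: [-90.0, -42.0, -90.1]
ft_force: [0.0, -0.5, 0.2]
finger_gap: -0.2
```

```bash
cat > look.py <<'E'
import sys
from h import *
from bench import r
def look(tag,cams=("wrist","side")):
    s=r.sense(); print(s["time"],s["joint_pos"].round(1),s["tool_pos"].round(1),s["tcp_rot"].round(1),s["ft_force"].round(1))
    print("edge L meas",edge(s["tool_pos"],Ro.from_euler("xyz",s["tcp_rot"],degrees=True)).round(1),"cmd",edge(*getcmd()).round(1))
    for n in cams:
        im=r.snapshot(n)[:,:,::-1].copy()
        if n=="side": im=cv2.resize(im[130:230,240:400],None,fx=5,fy=5,interpolation=cv2.INTER_CUBIC)
        if n=="scene": im=cv2.resize(im[190:300,240:400],None,fx=5,fy=5,interpolation=cv2.INTER_CUBIC)
        cv2.imwrite(f"pics/{n}_{tag}.png",im)
if __name__=="__main__":
    if "c" in sys.argv[2:]: commit()
    look(sys.argv[1],[a for a in sys.argv[2:] if a!="c"])
E
python3 look.py 4 c wrist side
```

```text
6.35 [ 38.7  31.6  83.1 -31.5  94.   44.9] [490.5 264.1 128. ] [-90.  -42.  -90.1] [ 0.  -0.5  0.2]
edge L meas [ -7.8 232.2  81.3] cmd [ -8. 232.  81.]
```

View pics/wrist_4.png

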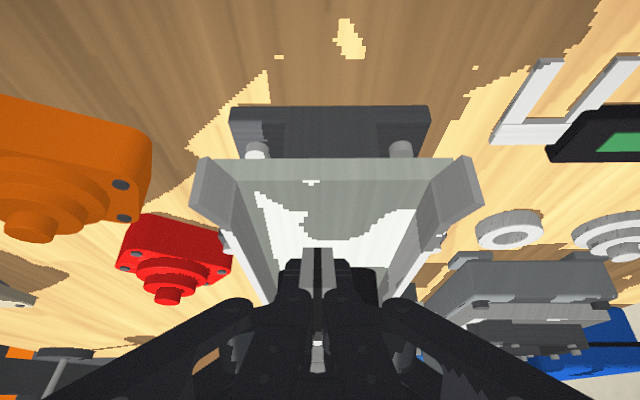

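View pics/side_4.png

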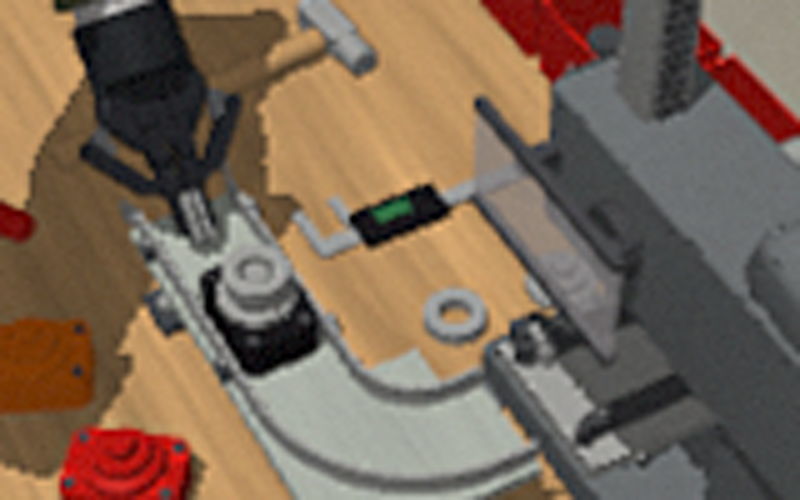

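```bash
cat > gen.py <<'E'
import sys
from h import *
S=np.load("path.npy")
from scipy.ndimage import gaussian_filter1d
Z=[gaussian_filter1d(S[:,i],1.0,mode="nearest") for i in (1,2,3)]
def pose(s,off=7,lean=42,z=81):
    if s<4: x,y,ph=0,155-s,-90.
    elif s>300: x,y,ph=(85+s-70-np.pi/2*85),0,0.
    else: x,y,ph=[np.interp(s,S[:,0],a) for a in Z]
    a=np.radians(ph); h=np.array([np.cos(a),np.sin(a)]); n=np.array([np.sin(a),-np.cos(a)])
    c=np.array([x,y])-42*h+off*n
    return tcp((c[0],c[1],z),ph,lean)
if __name__=="__main__":
    s0,s1=float(sys.argv[1]),float(sys.argv[2]); kw=dict(a.split("=") for a in sys.argv[3:])
    off0=float(kw.get("off0",kw.get("off",7)));off1=float(kw.get("off",7)); l0=float(kw.get("lean0",kw.get("lean",42)));l1=float(kw.get("lean",42)); z=float(kw.get("z",81)); h=int(kw.get("hold",0))
    T=[]
    for i in range(1,11):
        a=min(1,i/(10-h)); T.append(pose(s0+a*(s1-s0),off0+a*(off1-off0),l0+a*(l1-l0),z))
    rows(T)
E
python3 gen.py -35 10 hold=1
```

```text
[[0.0037, 0.0033, 0.001, 0.0, 0.0, -0.0], [0.0074, 0.0067, 0.001, 0.0, 0.0, -0.0], [0.0111, 0.01, 0.001, 0.0, 0.0, -0.0], [0.0148, 0.0134, 0.001, 0.0, 0.0, -0.0], [0.0186, 0.0167, 0.001, 0.0, 0.0, -0.0], [0.0223, 0.0201, 0.001, 0.0, 0.0, -0.0], [0.026, 0.0234, 0.001, 0.0, 0.0, -0.0], [0.0299, 0.0269, 0.001, 0.0, 0.0, -0.0], [0.0334, 0.0301, 0.001, 0.0, 0.0, -0.0], [0.0334, 0.0301, 0.001, 0.0, 0.0, -0.0]]
```

{"op": "arm_command", "data": {
  "increments": [
    [0.0037,0.0033,0.001,0,0,0],
    [0.0074,0.0067,0.001,0,0,0],
    [0.0111,0.01,0.001,0,0,0],
    [0.0148,0.0134,0.001,0,0,0],
    [0.0186,0.0167,0.001,0,0,0],
    [0.0223,0.0201,0.001,0,0,0],
    [0.026,0.0234,0.001,0,0,0],
    [0.0299,0.0269,0.001,0,0,0],
    [0.0334,0.0301,0.001,0,0,0],
    [0.0334,0.0301,0.001,0,0,0]
  ]
}}

```text
time: 7.7
tool_pos: [491.2, 218.6, 127.6]
tcp_rot: [-90.0, -42.0, -90.1]
ft_force: [0.5, -0.1, -0.1]
finger_gap: 0.1
```

```bash
python3 look.py 5 c wrist side; python3 gen.py 10 50
```

```text
7.7 [ 35.5  27.7  88.5 -32.9  91.2  43.2] [491.2 218.6 127.6] [-90.  -42.  -90.1] [ 0.5 -0.1 -0.1]
edge L meas [ -7.1 186.6  81. ] cmd [ -7. 187.  81.]
[[0.003, 0.0027, -0.0, 0.0, 0.0, -0.0], [0.006, 0.0054, 0.0, -0.0, 0.0, -0.0], [0.0089, 0.008, 0.0002, -0.001, 0.002, -0.0], [0.0119, 0.0107, 0.0005, -0.003, 0.004, -0.0], [0.0149, 0.0134, 0.0006, -0.004, 0.005, -0.0], [0.0178, 0.016, 0.0005, -0.003, 0.004, -0.0], [0.0208, 0.0187, 0.0006, -0.004, 0.005, -0.0], [0.0238, 0.0214, 0.0006, -0.003, 0.004, -0.0], [0.0268, 0.0241, 0.0003, -0.001, 0.002, -0.0], [0.0298, 0.0268, 0.0002, 0.001, -0.0, -0.0]]
```

View pics/wrist_5.png

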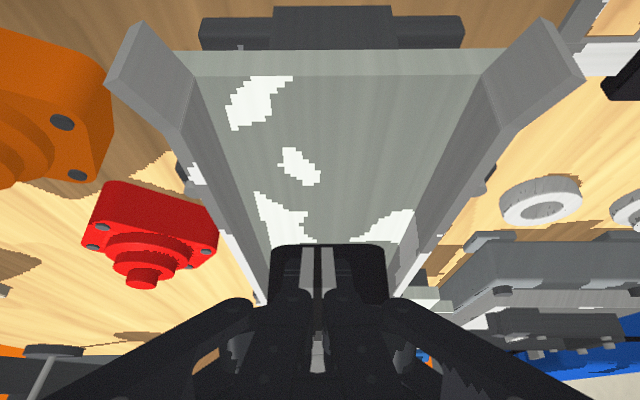

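View pics/side_5.png

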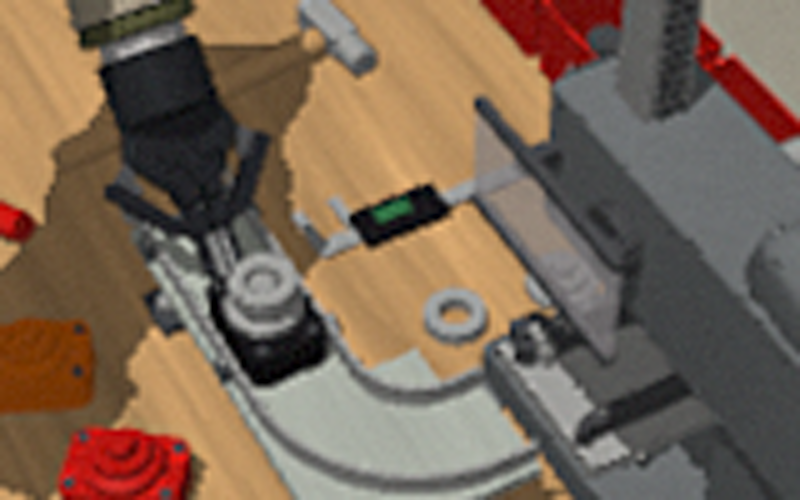

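Contact made; the block moved about 6 mm and the forces are tiny. Continuing.

{"op": "arm_command", "data": {
  "increments": [
    [0.003,0.0027,0,0,0,0],
    [0.006,0.0054,0,0,0,0],
    [0.0089,0.008,0.0002,-0.001,0.002,0],
    [0.0119,0.0107,0.0005,-0.003,0.004,0],
    [0.0149,0.0134,0.0006,-0.004,0.005,0],
    [0.0178,0.016,0.0005,-0.003,0.004,0],
    [0.0208,0.0187,0.0006,-0.004,0.005,0],
    [0.0238,0.0214,0.0006,-0.003,0.004,0],
    [0.0268,0.0241,0.0003,-0.001,0.002,0],
    [0.0298,0.0268,0.0002,0.001,0,0]
  ]
}}

```text
time: 9.05
tool_pos: [491.3, 178.7, 127.6]
tcp_rot: [-90.0, -42.0, -90.1]
ft_force: [-0.4, 3.2, -0.4]
finger_gap: 0.4
```

```bash
python3 look.py 6 c side; python3 gen.py 50 82 off0=7 off=9
```

```text
9.05 [ 32.5  24.4  93.  -34.3  88.7  41.6] [491.3 178.7 127.6] [-90.  -42.  -90.1] [-0.4  3.2 -0.4]
edge L meas [ -6.8 146.7  81. ] cmd [ -6.7 146.9  81. ]
[[0.0024, 0.0021, -0.0005, 0.003, -0.004, -0.0], [0.0048, 0.0043, -0.0015, 0.008, -0.01, -0.0], [0.0073, 0.0066, -0.0031, 0.019, -0.021, -0.0], [0.0098, 0.0088, -0.0048, 0.029, -0.033, -0.0], [0.0123, 0.0111, -0.0062, 0.039, -0.044, -0.0], [0.0149, 0.0134, -0.0076, 0.049, -0.055, -0.0], [0.0174, 0.0157, -0.0092, 0.061, -0.068, -0.0], [0.0201, 0.0181, -0.0113, 0.077, -0.086, -0.0], [0.0229, 0.0206, -0.0136, 0.094, -0.105, -0.0], [0.0256, 0.0231, -0.0157, 0.111, -0.124, 0.0]]
```

View pics/side_6.png

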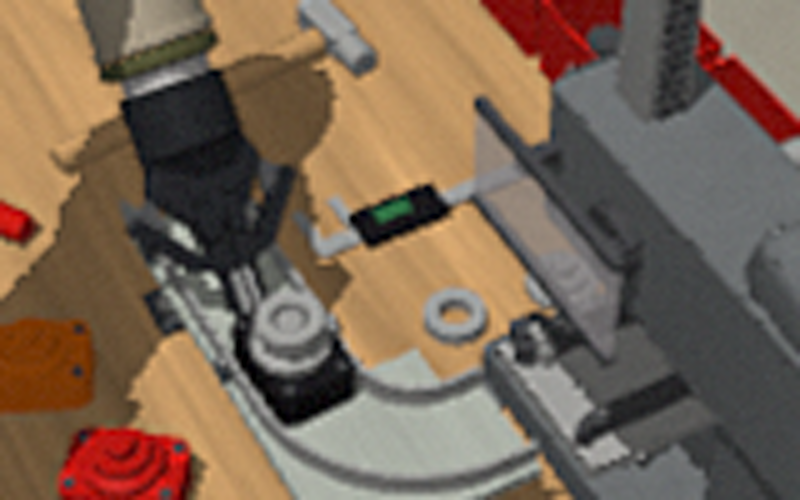

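Force about 3 N; the block front is entering the bend. Following the curve.

{"op": "arm_command", "data": {
  "increments": [
    [0.0024,0.0021,-0.0005,0.003,-0.004,0],
    [0.0048,0.0043,-0.0015,0.008,-0.01,0],
    [0.0073,0.0066,-0.0031,0.019,-0.021,0],
    [0.0098,0.0088,-0.0048,0.029,-0.033,0],
    [0.0123,0.0111,-0.0062,0.039,-0.044,0],
    [0.0149,0.0134,-0.0076,0.049,-0.055,0],
    [0.0174,0.0157,-0.0092,0.061,-0.068,0],
    [0.0201,0.0181,-0.0113,0.077,-0.086,0],
    [0.0229,0.0206,-0.0136,0.094,-0.105,0],
    [0.0256,0.0231,-0.0157,0.111,-0.124,0]
  ]
}}

```text
time: 10.35
tool_pos: [475.4, 144.2, 127.6]
tcp_rot: [-90.0, -42.0, -80.5]
ft_force: [-0.3, 3.6, -0.4]
finger_gap: -0.0
```

```bash
python3 look.py 7 c side wrist; python3 gen.py 82 108 off=9
```

```text
10.35 [ 32.   16.4 103.3 -38.7  81.6  35.7] [475.4 144.2 127.6] [-90.  -42.  -80.5] [-0.3  3.6 -0.4]
edge L meas [-13.1 113.   81. ] cmd [-13.  113.2  81. ]
[[0.0021, 0.0018, -0.002, 0.014, -0.016, 0.0], [0.0042, 0.0037, -0.0042, 0.03, -0.033, 0.0], [0.0063, 0.0057, -0.0066, 0.047, -0.052, 0.0], [0.0086, 0.0077, -0.0091, 0.065, -0.073, 0.0], [0.0109, 0.0097, -0.0117, 0.085, -0.095, 0.0], [0.0133, 0.0119, -0.0143, 0.106, -0.117, 0.0], [0.0157, 0.0141, -0.0168, 0.126, -0.14, 0.0], [0.0182, 0.0163, -0.0192, 0.146, -0.163, 0.0], [0.0208, 0.0186, -0.0214, 0.167, -0.185, 0.0], [0.0234, 0.021, -0.0236, 0.187, -0.208, 0.0]]
```

View pics/side_7.png

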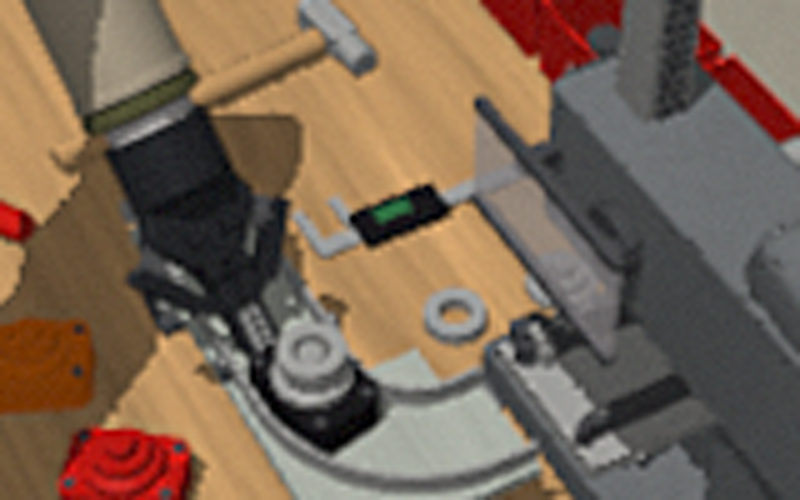

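View pics/wrist_7.png

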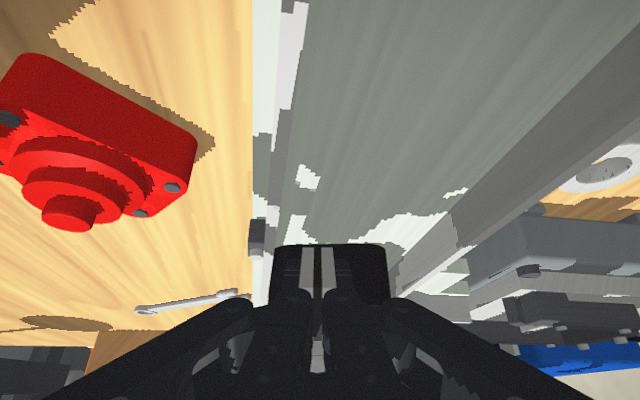

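{"op": "arm_command", "data": {
  "increments": [
    [0.0021,0.0018,-0.002,0.014,-0.016,0],
    [0.0042,0.0037,-0.0042,0.03,-0.033,0],
    [0.0063,0.0057,-0.0066,0.047,-0.052,0],
    [0.0086,0.0077,-0.0091,0.065,-0.073,0],
    [0.0109,0.0097,-0.0117,0.085,-0.095,0],
    [0.0133,0.0119,-0.0143,0.106,-0.117,0],
    [0.0157,0.0141,-0.0168,0.126,-0.14,0],
    [0.0182,0.0163,-0.0192,0.146,-0.163,0],
    [0.0208,0.0186,-0.0214,0.167,-0.185,0],
    [0.0234,0.021,-0.0236,0.187,-0.208,0]
  ]
}}

```text
time: 11.7
tool_pos: [457.6, 109.5, 127.7]
tcp_rot: [-90.0, -42.0, -64.4]
ft_force: [3.4, 5.3, -0.5]
finger_gap: 0.3
```

```bash
python3 look.py 8 c side; python3 gen.py 108 134 off=9
```

```text
11.7 [ 31.2   4.2 117.2 -44.9  70.6  25.8] [457.6 109.5 127.7] [-90.  -42.  -64.4] [ 3.4  5.3 -0.5]
edge L meas [-15.8  83.1  81.1] cmd [-16.   83.1  81. ]
[[0.0021, 0.0019, -0.003, 0.021, -0.023, -0.0], [0.0043, 0.0039, -0.0059, 0.041, -0.046, -0.0], [0.0065, 0.0059, -0.0087, 0.062, -0.068, -0.0], [0.0088, 0.008, -0.0114, 0.082, -0.091, -0.0], [0.0112, 0.0101, -0.014, 0.103, -0.114, -0.0], [0.0137, 0.0123, -0.0165, 0.123, -0.137, -0.0], [0.0161, 0.0146, -0.0189, 0.144, -0.159, -0.0], [0.0187, 0.0169, -0.0212, 0.164, -0.182, -0.0], [0.0213, 0.0192, -0.0234, 0.185, -0.205, -0.0], [0.0239, 0.0216, -0.0255, 0.205, -0.228, -0.0]]
```

View pics/side_8.png

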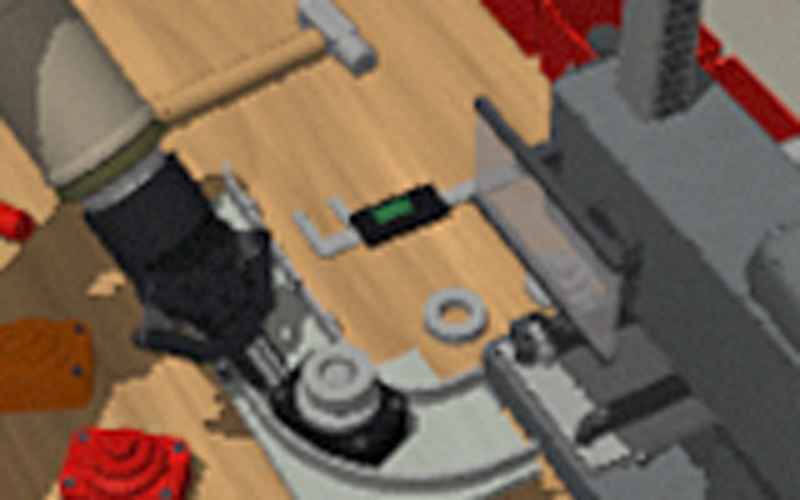

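Turning nicely, force about 6 N.

{"op": "arm_command", "data": {
  "increments": [
    [0.0021,0.0019,-0.003,0.021,-0.023,0],
    [0.0043,0.0039,-0.0059,0.041,-0.046,0],
    [0.0065,0.0059,-0.0087,0.062,-0.068,0],
    [0.0088,0.008,-0.0114,0.082,-0.091,0],
    [0.0112,0.0101,-0.014,0.103,-0.114,0],
    [0.0137,0.0123,-0.0165,0.123,-0.137,0],
    [0.0161,0.0146,-0.0189,0.144,-0.159,0],
    [0.0187,0.0169,-0.0212,0.164,-0.182,0],
    [0.0213,0.0192,-0.0234,0.185,-0.205,0],
    [0.0239,0.0216,-0.0255,0.205,-0.228,0]
  ]
}}

```text
time: 13.0
tool_pos: [448.7, 69.8, 127.9]
tcp_rot: [-89.9, -42.0, -46.9]
ft_force: [2.7, 5.6, -0.5]
finger_gap: -0.1
```

```bash
python3 look.py 9 c side; python3 gen.py 134 160 off=9
```

```text
13.0 [ 26.2 -10.6 131.4 -49.9  56.8  10.8] [448.7  69.8 127.9] [-89.9 -42.  -46.9] [ 2.7  5.6 -0.5]
edge L meas [-10.2  53.2  81.3] cmd [-10.8  52.8  81. ]
[[0.0022, 0.0019, -0.003, 0.021, -0.022, -0.0], [0.0043, 0.0039, -0.0058, 0.041, -0.045, -0.0], [0.0066, 0.0059, -0.0086, 0.061, -0.068, -0.0], [0.0089, 0.008, -0.0113, 0.082, -0.09, -0.0], [0.0113, 0.0101, -0.0139, 0.102, -0.113, -0.0], [0.0137, 0.0123, -0.0164, 0.123, -0.136, -0.0], [0.0162, 0.0146, -0.0189, 0.143, -0.159, -0.0], [0.0188, 0.0168, -0.0212, 0.164, -0.181, -0.0], [0.0214, 0.0192, -0.0234, 0.184, -0.204, -0.0], [0.024, 0.0216, -0.0255, 0.205, -0.227, -0.0]]
```

View pics/side_9.png

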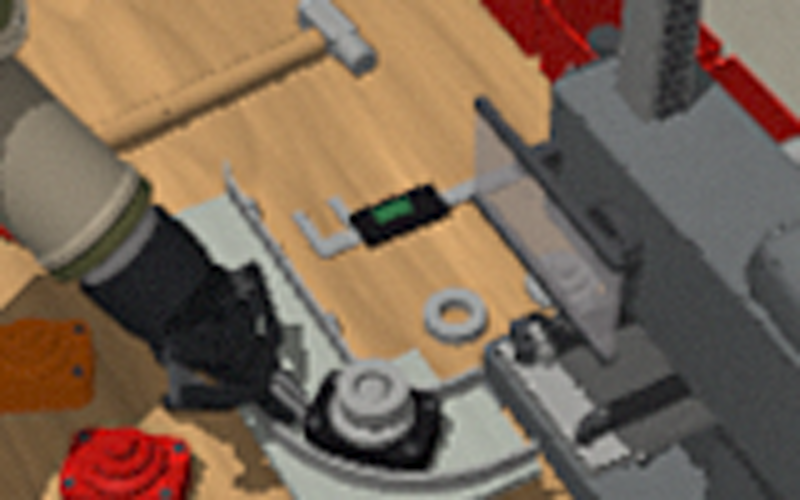

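Joint 3 is heading for its limit (131° of 143°). I'll fit a quick kinematic model from the recorded joint/pose pairs and choose the lean so it stays in range.

```bash
cat > kin.py <<'E'
from h import *
D=[([68.216,7.471,85.268,0,87.261,-4.893],[174.307,574.128,303.892],[-90,0,-16.891]),
([39.,28.5,82.1,-31.5,97.5,42.8],[490.65,267.70,172.7],[-89.94,-41.85,-90.13]),
([38.7,31.6,83.1,-31.5,94.,44.9],[490.5,264.1,128.],[-90,-42,-90.1]),
([35.5,27.7,88.5,-32.9,91.2,43.2],[491.2,218.6,127.6],[-90,-42,-90.1]),
([32.5,24.4,93.,-34.3,88.7,41.6],[491.3,178.7,127.6],[-90,-42,-90.1]),
([32.,16.4,103.3,-38.7,81.6,35.7],[475.4,144.2,127.6],[-90,-42,-80.5]),
([31.2,4.2,117.2,-44.9,70.6,25.8],[457.6,109.5,127.7],[-90,-42,-64.4]),
([26.2,-10.6,131.4,-49.9,56.8,10.8],[448.7,69.8,127.9],[-89.9,-42,-46.9]),
([28.3,6.3,78.6,0,95.,28.6],[502.3,327.8,380.5],[-89.9,0,-90.3])]
E_=lambda ax,a:Ro.from_euler(ax,a,degrees=True)
def fk(q,k):
    R23=E_("y",q[1]+q[2]); 
    p=np.array([k[0],0,k[1]])+E_("y",q[1]).apply([0,0,k[2]])+R23.apply([k[3],0,k[4]])
    R=E_("z",q[0])*R23*E_("z",q[3])*E_("y",q[4])*E_("z",q[5])
    return E_("z",q[0]).apply(p)+R.apply([0,0,k[5]]),R
f=lambda k:np.concatenate([fk(q,k)[0]-p for q,p,_ in D])
s=least_squares(f,[0,400,400,0,400,200]); K=s.x
# fixed tool rotation
B=[(fk(q,K)[1].inv()*Ro.from_euler("xyz",e,degrees=True)) for q,_,e in D]
TB=Ro.concatenate(B).mean()
def ik(p,R,q0):
    def g(q):
        pp,RR=fk(q,K); return np.r_[(pp-p)/5,((RR*TB).inv()*R).as_rotvec()*60]
    s=least_squares(g,q0); return s.x,np.abs(s.fun).max()
if __name__=="__main__":
    print(K.round(1),f(K).reshape(-1,3).round(1)); print([round(np.degrees((TB.inv()*b).magnitude()),2) for b in B])
    from gen import pose
    from bench import r
    for lean in (42,30,20,10):
        q=r.sense()["joint_pos"]; print(lean)
        for s_ in np.arange(134,310,12):
            q,e=ik(*pose(s_,9,lean),q); print(int(s_),q.round(0),round(e,2))
E
python3 kin.py
```

```text
[ 39.3 331.5 291.8  84.8 522.6 205.2] [[ 46.6 -21.4   2. ]
 [  5.1  -3.   -1.1]
 [  2.2  -6.4   3.9]
 [  2.2  -3.5   2.7]
 [  1.7  -1.6   1.2]
 [ -0.1   3.2  -1.3]
 [ -2.5   6.4  -2.5]
 [ -4.    2.7  -2.6]
 [ 25.8 -43.4  -2.3]]
[np.float64(0.03), np.float64(0.1), np.float64(0.12), np.float64(0.08), np.float64(0.04), np.float64(0.11), np.float64(0.04), np.float64(0.1), np.float64(0.02)]
42
134 [ 26. -11. 131. -50.  57.  10.] 0.0
146 [ 22. -17. 136. -50.  49.   1.] 0.0
158 [ 17. -23. 141. -48.  42. -11.] 0.0
170 [ 11. -27. 144. -42.  34. -26.] 0.0
182 [  5. -28. 144. -31.  27. -46.] 0.0
194 [  0. -26. 143. -16.  22. -69.] 0.0
206 [ -3. -22. 140.  -1.  20. -89.] 0.0
218 [  -5.  -18.  138.    8.   19. -101.] 0.0
230 [  -5.  -15.  135.   11.   19. -104.] 0.0
242 [  -5.  -12.  132.   10.   18. -104.] 0.0
254 [  -5.   -9.  130.   10.   18. -103.] 0.0
266 [  -5.   -7.  128.   10.   17. -103.] 0.0
278 [  -5.   -4.  125.   10.   17. -103.] 0.0
290 [  -4.   -2.  123.   10.   17. -103.] 0.0
302 [  -4.    1.  120.   10.   17. -102.] 0.0
30
134 [ 19. -13. 128. -33.  57.  -7.] 0.0
146 [ 16. -17. 13
[... 1048 characters left out ...]
2.  47. -95.] 0.0
290 [ -4.   7. 106.   2.  47. -95.] 0.0
302 [ -4.   9. 104.   2.  47. -94.] 0.0
10
134 [  9.  -9. 120.  -9.  64. -30.] 0.0
146 [  7.  -9. 120.  -8.  62. -41.] 0.0
158 [  4.  -9. 120.  -7.  61. -52.] 0.0
170 [  2.  -8. 119.  -5.  60. -63.] 0.0
182 [ -0.  -7. 118.  -3.  59. -74.] 0.0
194 [ -2.  -4. 116.  -1.  59. -83.] 0.0
206 [ -3.  -2. 113.  -0.  59. -90.] 0.0
218 [ -4.   1. 111.   1.  59. -93.] 0.0
230 [ -4.   3. 109.   1.  59. -94.] 0.0
242 [ -4.   5. 106.   1.  59. -94.] 0.0
254 [ -4.   7. 104.   1.  59. -94.] 0.0
266 [ -4.  10. 101.   1.  59. -94.] 0.0
278 [ -3.  12.  99.   1.  59. -94.] 0.0
290 [ -3.  14.  97.   1.  60. -94.] 0.0
302 [ -3.  16.  94.   1.  60. -94.] 0.0
```

Dropping the lean to ~24° through the bend and raising it again on leg two.

```bash
python3 gen.py 134 158 off=9 lean0=42 lean=24
```

```text
[[0.0043, 0.0014, -0.0027, 0.019, -0.021, 0.031], [0.0086, 0.003, -0.0052, 0.037, -0.043, 0.063], [0.0129, 0.0047, -0.0076, 0.054, -0.065, 0.094], [0.0174, 0.0065, -0.0098, 0.07, -0.088, 0.125], [0.0218, 0.0084, -0.0118, 0.086, -0.112, 0.157], [0.0263, 0.0104, -0.0137, 0.101, -0.136, 0.188], [0.0308, 0.0125, -0.0153, 0.116, -0.16, 0.219], [0.0353, 0.0147, -0.0168, 0.129, -0.186, 0.25], [0.0399, 0.017, -0.018, 0.142, -0.211, 0.281], [0.0444, 0.0194, -0.0191, 0.155, -0.237, 0.312]]
```

{"op": "arm_command", "data": {
  "increments": [
    [0.0043,0.0014,-0.0027,0.019,-0.021,0.031],
    [0.0086,0.003,-0.0052,0.037,-0.043,0.063],
    [0.0129,0.0047,-0.0076,0.054,-0.065,0.094],
    [0.0174,0.0065,-0.0098,0.07,-0.088,0.125],
    [0.0218,0.0084,-0.0118,0.086,-0.112,0.157],
    [0.0263,0.0104,-0.0137,0.101,-0.136,0.188],
    [0.0308,0.0125,-0.0153,0.116,-0.16,0.219],
    [0.0353,0.0147,-0.0168,0.129,-0.186,0.25],
    [0.0399,0.017,-0.018,0.142,-0.211,0.281],
    [0.0444,0.0194,-0.0191,0.155,-0.237,0.312]
  ]
}}

```text
time: 14.3
tool_pos: [464.6, 22.6, 142.0]
tcp_rot: [-90.0, -23.8, -30.7]
ft_force: [-1.6, 3.6, 0.6]
finger_gap: 0.3
```

```bash
python3 look.py 10 c side; python3 gen.py 158 184 off=9 lean=24
```

```text
14.3 [  5.  -19.9 130.9 -17.8  50.7 -45.1] [464.6  22.6 142. ] [-90.  -23.8 -30.7] [-1.6  3.6  0.6]
edge L meas [ 0.7 27.2 80. ] cmd [ 2.  27.4 81. ]
[[0.0026, 0.0012, -0.0024, 0.012, -0.028, 0.0], [0.0053, 0.0024, -0.0048, 0.024, -0.056, 0.0], [0.0081, 0.0036, -0.0071, 0.037, -0.084, 0.0], [0.0108, 0.0048, -0.0093, 0.049, -0.112, 0.0], [0.0137, 0.0061, -0.0113, 0.062, -0.14, 0.0], [0.0166, 0.0074, -0.0133, 0.074, -0.168, 0.0], [0.0196, 0.0087, -0.0152, 0.087, -0.196, 0.0], [0.0226, 0.01, -0.017, 0.099, -0.223, 0.0], [0.0256, 0.0114, -0.0185, 0.11, -0.249, 0.0], [0.0286, 0.0127, -0.0199, 0.122, -0.275, 0.0]]
```

View pics/side_10.png

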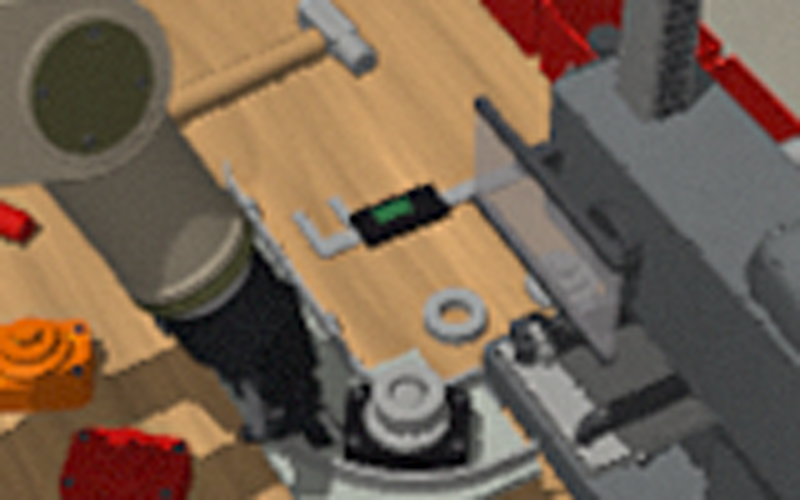

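{"op": "arm_command", "data": {
  "increments": [
    [0.0026,0.0012,-0.0024,0.012,-0.028,0],
    [0.0053,0.0024,-0.0048,0.024,-0.056,0],
    [0.0081,0.0036,-0.0071,0.037,-0.084,0],
    [0.0108,0.0048,-0.0093,0.049,-0.112,0],
    [0.0137,0.0061,-0.0113,0.062,-0.14,0],
    [0.0166,0.0074,-0.0133,0.074,-0.168,0],
    [0.0196,0.0087,-0.0152,0.087,-0.196,0],
    [0.0226,0.01,-0.017,0.099,-0.223,0],
    [0.0256,0.0114,-0.0185,0.11,-0.249,0],
    [0.0286,0.0127,-0.0199,0.122,-0.275,0]
  ]
}}

```text
time: 15.6
tool_pos: [481.0, -10.5, 141.7]
tcp_rot: [-90.1, -23.8, -13.5]
ft_force: [-4.3, 0.3, 2.5]
finger_gap: -0.1
```

```bash
python3 look.py 11 c side scene; python3 gen.py 184 210 off0=9 off=5 lean=24
```

```text
15.6 [ -5.3 -21.1 131.8  -4.7  45.7 -79.2] [481.  -10.5 141.7] [-90.1 -23.8 -13.5] [-4.3  0.3  2.5]
edge L meas [21.6  5.1 79.8] cmd [23.2  5.3 81. ]
[[0.0026, 0.0012, -0.0016, 0.01, -0.023, 0.0], [0.0051, 0.0023, -0.0031, 0.02, -0.046, 0.0], [0.0077, 0.0035, -0.0045, 0.03, -0.068, 0.0], [0.0103, 0.0046, -0.0057, 0.039, -0.088, 0.0], [0.0129, 0.0058, -0.0067, 0.048, -0.107, 0.0], [0.0155, 0.0069, -0.0077, 0.055, -0.125, 0.0], [0.018, 0.0081, -0.0084, 0.063, -0.141, 0.0], [0.0206, 0.0092, -0.009, 0.069, -0.156, 0.0], [0.0231, 0.0103, -0.0093, 0.075, -0.17, 0.0], [0.0256, 0.0114, -0.0094, 0.08, -0.179, 0.0]]
```

View pics/side_11.png

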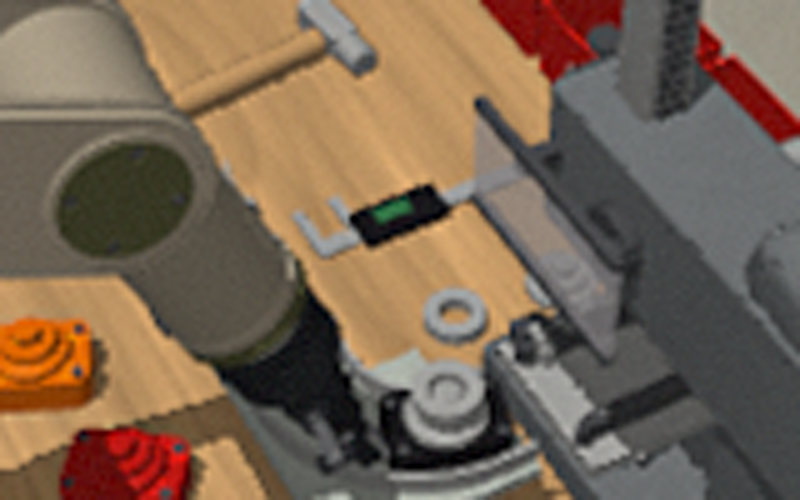

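View pics/scene_11.png

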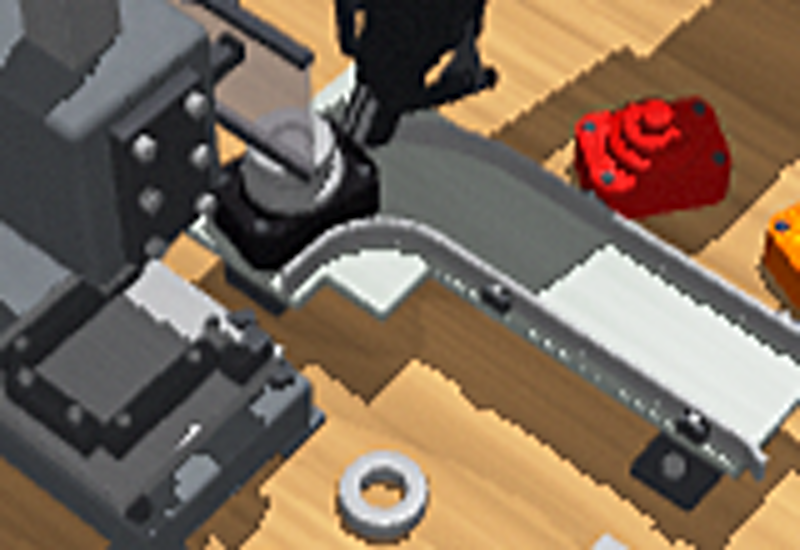

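The block is nearly round, force about 5 N.

{"op": "arm_command", "data": {
  "increments": [
    [0.0026,0.0012,-0.0016,0.01,-0.023,0],
    [0.0051,0.0023,-0.0031,0.02,-0.046,0],
    [0.0077,0.0035,-0.0045,0.03,-0.068,0],
    [0.0103,0.0046,-0.0057,0.039,-0.088,0],
    [0.0129,0.0058,-0.0067,0.048,-0.107,0],
    [0.0155,0.0069,-0.0077,0.055,-0.125,0],
    [0.018,0.0081,-0.0084,0.063,-0.141,0],
    [0.0206,0.0092,-0.009,0.069,-0.156,0],
    [0.0231,0.0103,-0.0093,0.075,-0.17,0],
    [0.0256,0.0114,-0.0094,0.08,-0.179,0]
  ]
}}

```text
time: 16.95
tool_pos: [507.6, -26.0, 142.9]
tcp_rot: [-90.0, -24.0, -2.3]
ft_force: [-2.6, 0.2, -1.3]
finger_gap: -0.3
```

```bash
python3 look.py 12 c side scene wrist; python3 gen.py 210 226 off0=5 off=0 lean0=24 lean=32
```

```text
16.95 [ -10.7  -16.6  128.3    4.9   44.6 -101.2] [507.6 -26.  142.9] [-90.  -24.   -2.3] [-2.6  0.2 -1.3]
edge L meas [49.5 -2.7 81. ] cmd [49.3 -2.6 81. ]
[[0.0005, 0.0009, -0.0, 0.002, -0.006, -0.014], [0.001, 0.0017, 0.0, 0.005, -0.011, -0.028], [0.0015, 0.0025, 0.0001, 0.007, -0.016, -0.042], [0.0019, 0.0034, 0.0001, 0.009, -0.02, -0.056], [0.0024, 0.0043, 0.0002, 0.011, -0.024, -0.07], [0.0029, 0.0052, 0.0003, 0.014, -0.028, -0.084], [0.0033, 0.0061, 0.0005, 0.015, -0.03, -0.098], [0.0038, 0.007, 0.0008, 0.016, -0.032, -0.112], [0.0043, 0.0079, 0.0011, 0.017, -0.034, -0.125], [0.0047, 0.0088, 0.0016, 0.018, -0.034, -0.139]]
```

View pics/side_12.png

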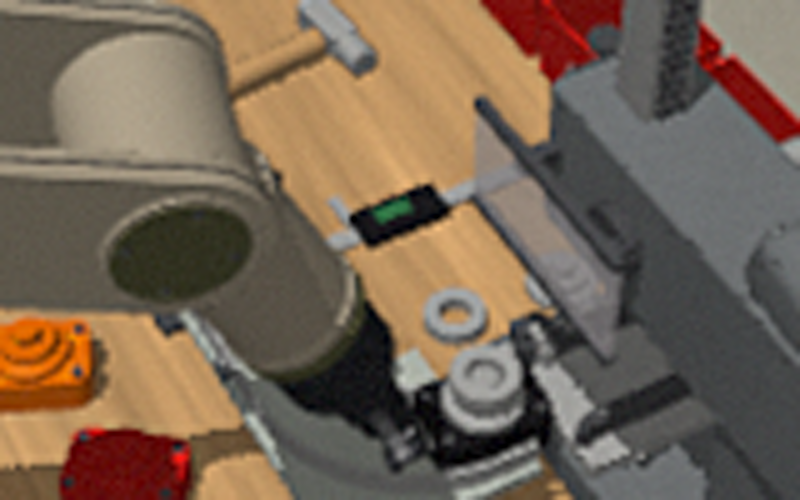

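View pics/scene_12.png

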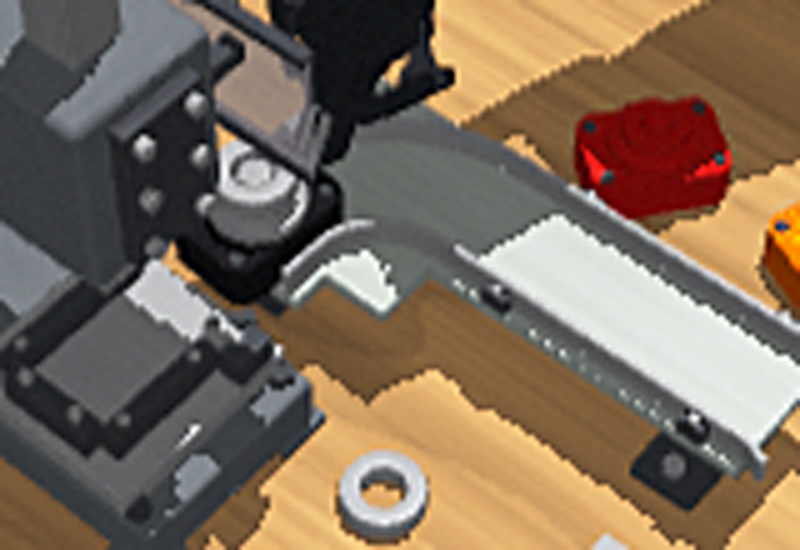

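View pics/wrist_12.png

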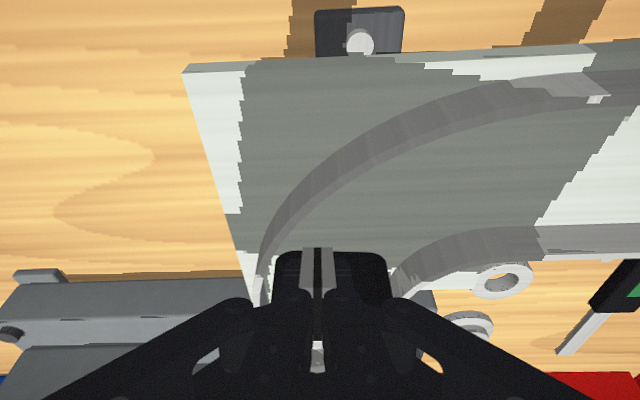

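Round the bend, in line with leg two, with the front at the gap. Going on with the lean rising and the contact moving to mid.

```bash
python3 gen.py 210 238 off0=5 off=2 lean0=24 lean=34
```

```text
[[0.0014, 0.0014, -0.0006, 0.004, -0.01, -0.017], [0.0027, 0.0028, -0.001, 0.008, -0.018, -0.035], [0.0041, 0.0042, -0.0014, 0.012, -0.025, -0.052], [0.0054, 0.0056, -0.0017, 0.015, -0.031, -0.07], [0.0067, 0.007, -0.0018, 0.016, -0.034, -0.087], [0.008, 0.0085, -0.0016, 0.017, -0.034, -0.105], [0.0093, 0.01, -0.0013, 0.017, -0.034, -0.122], [0.0107, 0.0115, -0.0009, 0.018, -0.034, -0.139], [0.012, 0.013, -0.0006, 0.018, -0.034, -0.157], [0.0133, 0.0145, -0.0002, 0.018, -0.034, -0.174]]
```

{"op": "arm_command", "data": {
  "increments": [
    [0.0014,0.0014,-0.0006,0.004,-0.01,-0.017],
    [0.0027,0.0028,-0.001,0.008,-0.018,-0.035],
    [0.0041,0.0042,-0.0014,0.012,-0.025,-0.052],
    [0.0054,0.0056,-0.0017,0.015,-0.031,-0.07],
    [0.0067,0.007,-0.0018,0.016,-0.034,-0.087],
    [0.008,0.0085,-0.0016,0.017,-0.034,-0.105],
    [0.0093,0.01,-0.0013,0.017,-0.034,-0.122],
    [0.0107,0.0115,-0.0009,0.018,-0.034,-0.139],
    [0.012,0.013,-0.0006,0.018,-0.034,-0.157],
    [0.0133,0.0145,-0.0002,0.018,-0.034,-0.174]
  ]
}}

```text
time: 18.35
tool_pos: [524.7, -27.0, 134.1]
tcp_rot: [-90.0, -33.9, -0.1]
ft_force: [-5.9, -1.8, -0.2]
finger_gap: -0.3
```

```bash
python3 look.py 13 c side scene; python3 gen.py 238 258 off0=2 off=2 lean0=34 lean=42
```

```text
18.35 [ -12.3  -18.2  133.5   12.8   32.  -111.1] [524.7 -27.  134.1] [-90.  -33.9  -0.1] [-5.9 -1.8 -0.2]
edge L meas [76.6 -2.2 80. ] cmd [77.5 -2.  81. ]
[[0.0007, 0.0013, 0.0, 0.0, 0.0, -0.014], [0.0013, 0.0026, 0.0, 0.0, 0.0, -0.028], [0.0019, 0.0039, 0.0, 0.0, 0.0, -0.042], [0.0026, 0.0052, 0.0, 0.0, 0.0, -0.056], [0.0033, 0.0065, 0.0, 0.0, 0.0, -0.07], [0.0039, 0.0079, 0.0, 0.0, 0.0, -0.084], [0.0046, 0.0092, 0.0, 0.0, 0.0, -0.098], [0.0052, 0.0106, 0.0, 0.0, 0.0, -0.112], [0.0059, 0.012, 0.0, 0.0, 0.0, -0.126], [0.0066, 0.0134, 0.0, 0.0, 0.0, -0.14]]
```

View pics/side_13.png

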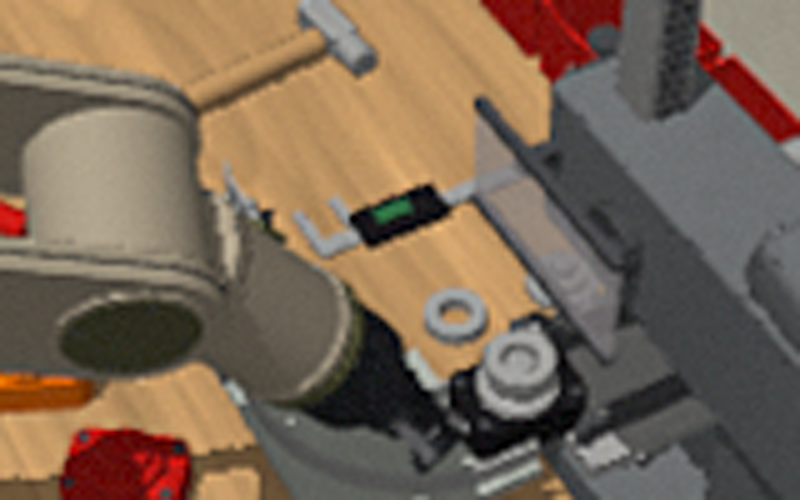

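View pics/scene_13.png

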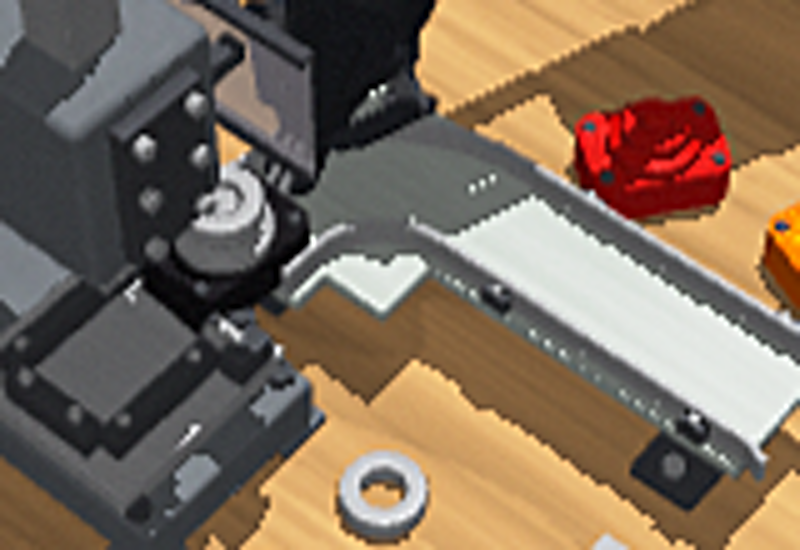

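The block is bridging the gap with its front in the press mouth, about to meet the catch. Continuing slowly.

{"op": "arm_command", "data": {
  "increments": [
    [0.0007,0.0013,0,0,0,-0.014],
    [0.0013,0.0026,0,0,0,-0.028],
    [0.0019,0.0039,0,0,0,-0.042],
    [0.0026,0.0052,0,0,0,-0.056],
    [0.0033,0.0065,0,0,0,-0.07],
    [0.0039,0.0079,0,0,0,-0.084],
    [0.0046,0.0092,0,0,0,-0.098],
    [0.0052,0.0106,0,0,0,-0.112],
    [0.0059,0.012,0,0,0,-0.126],
    [0.0066,0.0134,0,0,0,-0.14]
  ]
}}

```text
time: 19.7
tool_pos: [538.1, -26.8, 127.2]
tcp_rot: [-90.0, -42.0, -0.1]
ft_force: [-9.3, -0.9, 2.3]
finger_gap: 0.3
```

```bash
python3 look.py 14 c side scene wrist; python3 gen.py 258 280 off0=2 off=2 lean0=42 lean=42
```

```text
19.7 [ -13.   -17.7  137.1   24.4   21.  -122.6] [538.1 -26.8 127.2] [-90.  -42.   -0.1] [-9.3 -0.9  2.3]
edge L meas [97.2 -1.9 80.6] cmd [97.5 -2.1 81. ]
[[0.0016, 0.0015, 0.0, 0.0, 0.0, 0.0], [0.0033, 0.003, 0.0, 0.0, 0.0, 0.0], [0.0049, 0.0044, 0.0, 0.0, 0.0, 0.0], [0.0065, 0.0059, 0.0, 0.0, 0.0, 0.0], [0.0082, 0.0074, 0.0, 0.0, 0.0, 0.0], [0.0098, 0.0089, 0.0, 0.0, 0.0, 0.0], [0.0114, 0.0103, 0.0, 0.0, 0.0, 0.0], [0.0131, 0.0118, 0.0, 0.0, 0.0, 0.0], [0.0147, 0.0133, 0.0, 0.0, 0.0, 0.0], [0.0163, 0.0147, 0.0, 0.0, 0.0, 0.0]]
```

View pics/side_14.png

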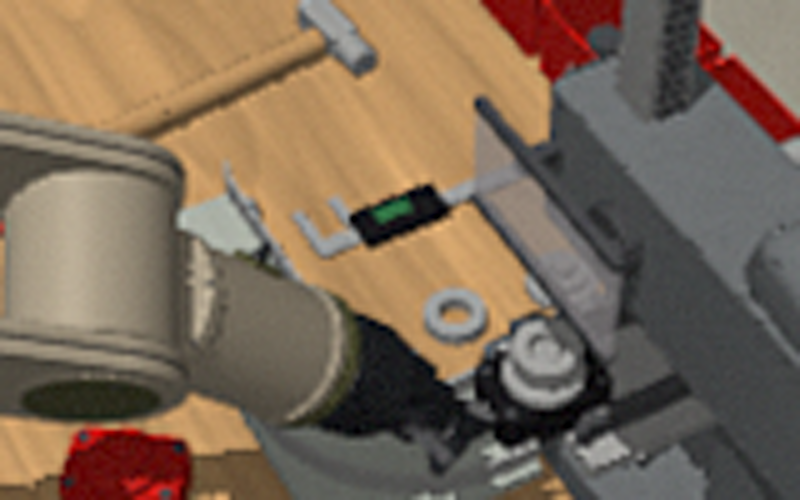

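View pics/scene_14.png

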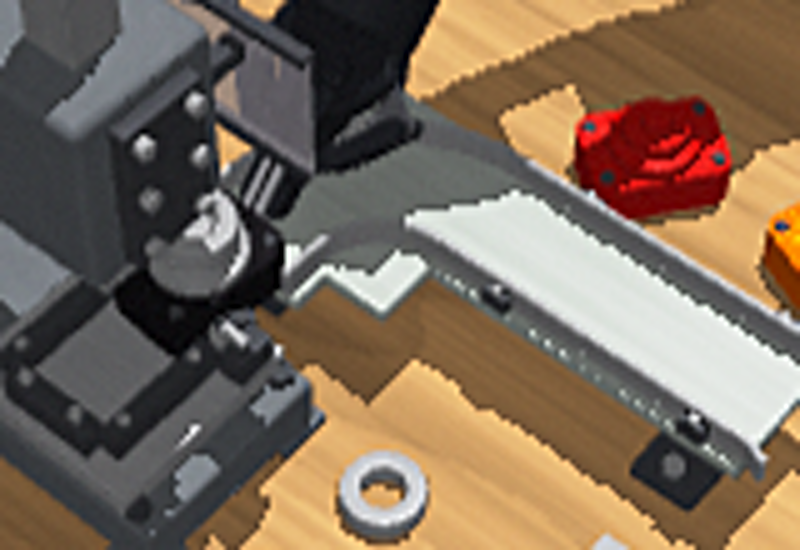

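View pics/wrist_14.png

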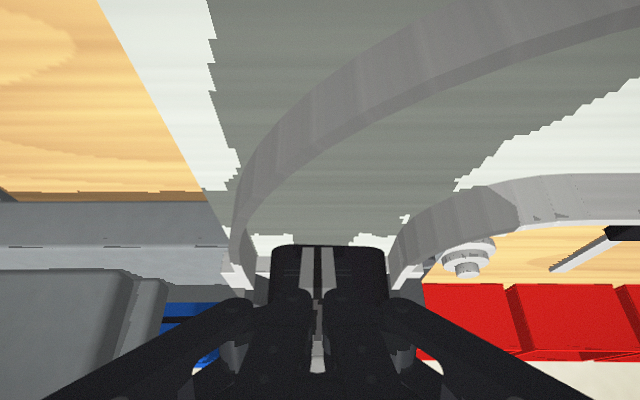

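The block is in the press guide and riding on the catch; 9 N. Continuing.

{"op": "arm_command", "data": {
  "increments": [
    [0.0016,0.0015,0,0,0,0],
    [0.0033,0.003,0,0,0,0],
    [0.0049,0.0044,0,0,0,0],
    [0.0065,0.0059,0,0,0,0],
    [0.0082,0.0074,0,0,0,0],
    [0.0098,0.0089,0,0,0,0],
    [0.0114,0.0103,0,0,0,0],
    [0.0131,0.0118,0,0,0,0],
    [0.0147,0.0133,0,0,0,0],
    [0.0163,0.0147,0,0,0,0]
  ]
}}

```text
time: 21.1
tool_pos: [560.2, -27.3, 127.2]
tcp_rot: [-90.1, -42.0, -0.1]
ft_force: [-7.5, -3.7, -0.6]
finger_gap: -0.3
```

```bash
python3 look.py 15 c side scene; python3 gen.py 280 300 off0=2 off=2 lean0=42 lean=42
```

```text
21.1 [ -12.2  -13.2  133.6   24.2   19.9 -122. ] [560.2 -27.3 127.2] [-90.1 -42.   -0.1] [-7.5 -3.7 -0.6]
edge L meas [119.2  -2.5  80.5] cmd [119.4  -2.1  81. ]
[[0.0015, 0.0014, 0.0, 0.0, 0.0, 0.0], [0.003, 0.0027, 0.0, 0.0, 0.0, 0.0], [0.0045, 0.0041, 0.0, 0.0, 0.0, 0.0], [0.006, 0.0054, 0.0, 0.0, 0.0, 0.0], [0.0075, 0.0067, 0.0, 0.0, 0.0, 0.0], [0.009, 0.0081, 0.0, 0.0, 0.0, 0.0], [0.0104, 0.0094, 0.0, 0.0, 0.0, 0.0], [0.0119, 0.0107, 0.0, 0.0, 0.0, 0.0], [0.0134, 0.0121, 0.0, 0.0, 0.0, 0.0], [0.0149, 0.0134, 0.0, 0.0, 0.0, 0.0]]
```

View pics/side_15.png

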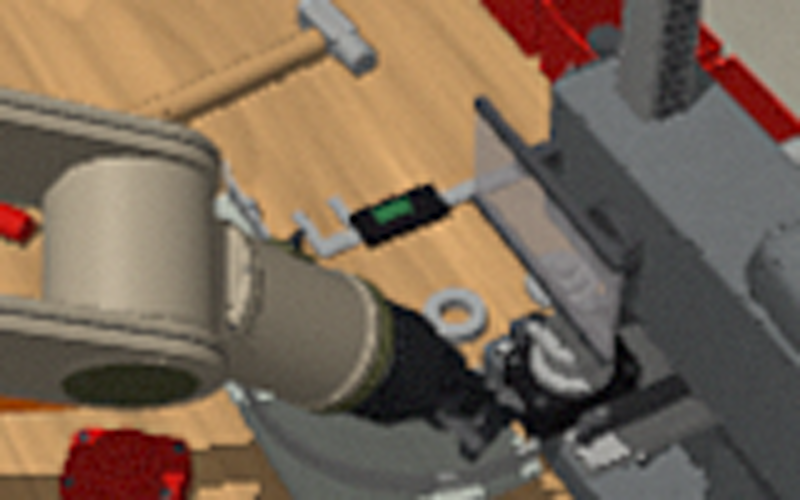

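View pics/scene_15.png

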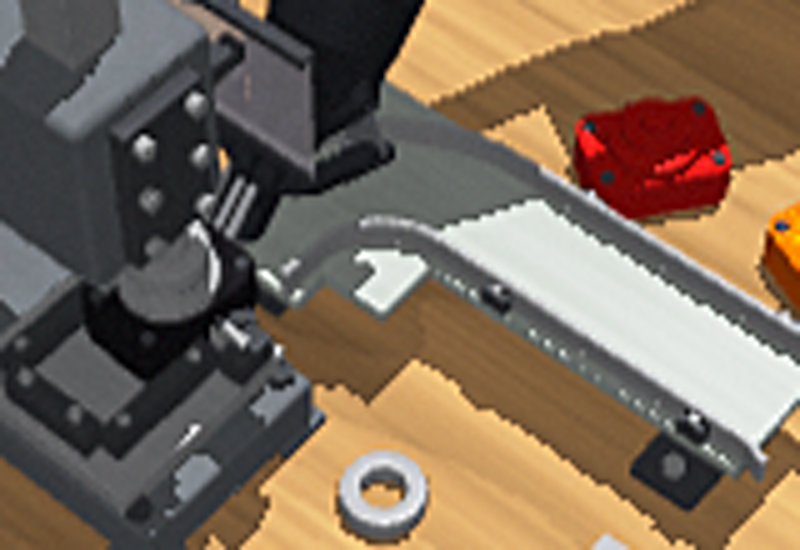

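{"op": "arm_command", "data": {
  "increments": [
    [0.0015,0.0014,0,0,0,0],
    [0.003,0.0027,0,0,0,0],
    [0.0045,0.0041,0,0,0,0],
    [0.006,0.0054,0,0,0,0],
    [0.0075,0.0067,0,0,0,0],
    [0.009,0.0081,0,0,0,0],
    [0.0104,0.0094,0,0,0,0],
    [0.0119,0.0107,0,0,0,0],
    [0.0134,0.0121,0,0,0,0],
    [0.0149,0.0134,0,0,0,0]
  ]
}}

```text
time: 22.45
tool_pos: [580.4, -27.3, 127.5]
tcp_rot: [-90.1, -42.0, -0.1]
ft_force: [-6.0, -4.2, -0.3]
finger_gap: -0.2
```

```bash
python3 look.py 16 c side scene; python3 gen.py 299.6 309.6 off0=2 off=2 lean0=42 lean=43.5
```

```text
22.45 [ -11.6   -9.4  130.4   23.8   19.1 -121.2] [580.4 -27.3 127.5] [-90.1 -42.   -0.1] [-6.  -4.2 -0.3]
edge L meas [139.5  -2.4  80.9] cmd [139.5  -2.1  81. ]
[[0.0003, 0.0005, 0.0, 0.0, 0.0, -0.003], [0.0008, 0.0012, 0.0, 0.0, 0.0, -0.005], [0.0014, 0.0019, 0.0, 0.0, 0.0, -0.008], [0.0019, 0.0026, 0.0, 0.0, 0.0, -0.01], [0.0025, 0.0033, 0.0, 0.0, 0.0, -0.013], [0.003, 0.004, 0.0, 0.0, 0.0, -0.016], [0.0036, 0.0047, 0.0, 0.0, 0.0, -0.018], [0.0041, 0.0054, 0.0, 0.0, 0.0, -0.021], [0.0047, 0.0061, 0.0, 0.0, 0.0, -0.024], [0.0052, 0.0068, 0.0, 0.0, 0.0, -0.026]]
```

View pics/side_16.png

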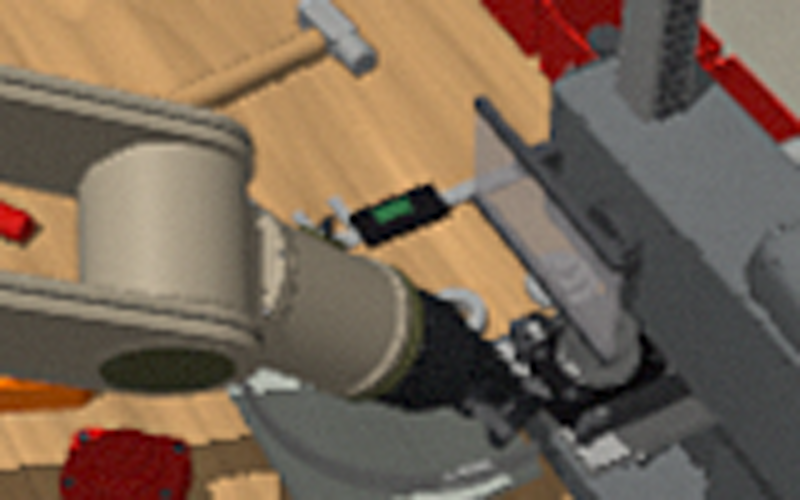

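View pics/scene_16.png

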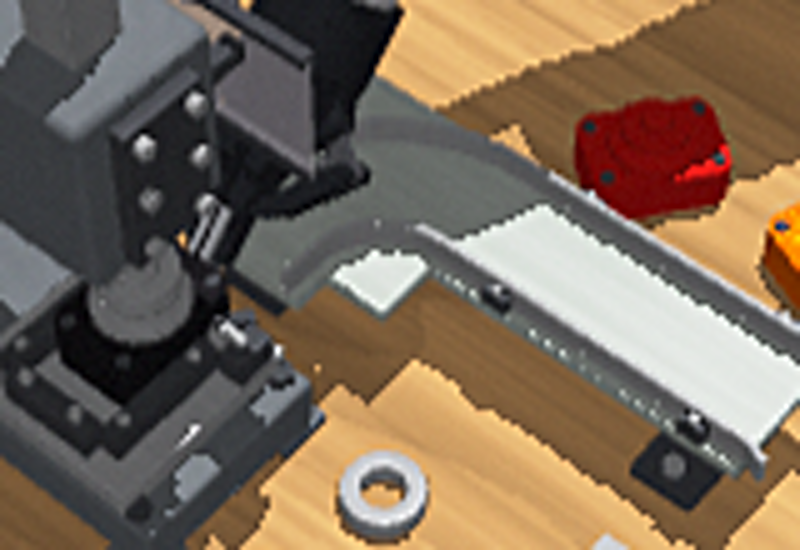

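{"op": "arm_command", "data": {
  "increments": [
    [0.0003,0.0005,0,0,0,-0.003],
    [0.0008,0.0012,0,0,0,-0.005],
    [0.0014,0.0019,0,0,0,-0.008],
    [0.0019,0.0026,0,0,0,-0.01],
    [0.0025,0.0033,0,0,0,-0.013],
    [0.003,0.004,0,0,0,-0.016],
    [0.0036,0.0047,0,0,0,-0.018],
    [0.0041,0.0054,0,0,0,-0.021],
    [0.0047,0.0061,0,0,0,-0.024],
    [0.0052,0.0068,0,0,0,-0.026]
  ]
}}

```text
time: 23.8
tool_pos: [588.8, -27.1, 126.0]
tcp_rot: [-90.0, -43.5, -0.1]
ft_force: [-6.8, -3.1, 1.6]
finger_gap: 0.3
```

```bash
python3 look.py 17 c side scene; python3 gen.py 309.6 315.6 off0=2 off=2 lean0=43.5 lean=43.5
```

```text
23.8 [ -11.5   -8.   130.    27.7   16.9 -125. ] [588.8 -27.1 126. ] [-90.  -43.5  -0.1] [-6.8 -3.1  1.6]
edge L meas [149.1  -2.2  81. ] cmd [149.1  -2.1  80.9]
[[0.0005, 0.0004, 0.0, 0.0, 0.0, -0.0], [0.0009, 0.0008, 0.0, 0.0, 0.0, -0.0], [0.0013, 0.0012, 0.0, 0.0, 0.0, -0.0], [0.0018, 0.0016, 0.0, 0.0, 0.0, -0.0], [0.0022, 0.002, 0.0, 0.0, 0.0, -0.0], [0.0027, 0.0024, 0.0, 0.0, 0.0, -0.0], [0.0031, 0.0029, 0.0, 0.0, 0.0, -0.0], [0.0035, 0.0033, 0.0, 0.0, 0.0, -0.0], [0.004, 0.0037, 0.0, 0.0, 0.0, -0.0], [0.0044, 0.0041, 0.0, 0.0, 0.0, -0.0]]
```

View pics/scene_17.png

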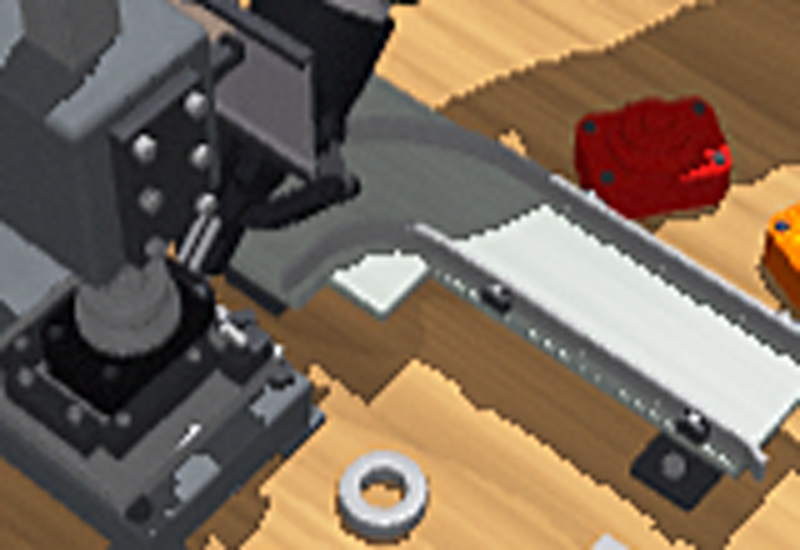

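{"op": "arm_command", "data": {
  "increments": [
    [0.0003,0.0003,0,0,0,0],
    [0.0006,0.0006,0,0,0,0],
    [0.0009,0.0009,0,0,0,0],
    [0.0012,0.0011,0,0,0,0],
    [0.0015,0.0014,0,0,0,0],
    [0.0018,0.0017,0,0,0,0],
    [0.0021,0.002,0,0,0,0],
    [0.0024,0.0023,0,0,0,0],
    [0.0027,0.0026,0,0,0,0],
    [0.003,0.0028,0,0,0,0]
  ]
}}

```text
time: 25.15
tool_pos: [592.9, -27.1, 126.1]
tcp_rot: [-90.0, -43.5, -0.1]
ft_force: [-3.8, -1.8, 0.9]
finger_gap: -0.2
```

```bash
python3 -c "
from h import *
commit([[0.003,0.0028,0,0,0,0]])"; python3 look.py 18 scene side
```

```text
25.15 [ -11.4   -7.3  129.4   27.6   16.8 -124.8] [592.9 -27.1 126.1] [-90.  -43.5  -0.1] [-3.8 -1.8  0.9]
edge L meas [153.2  -2.1  81. ] cmd [153.2  -2.1  81. ]
```

View pics/scene_18.png

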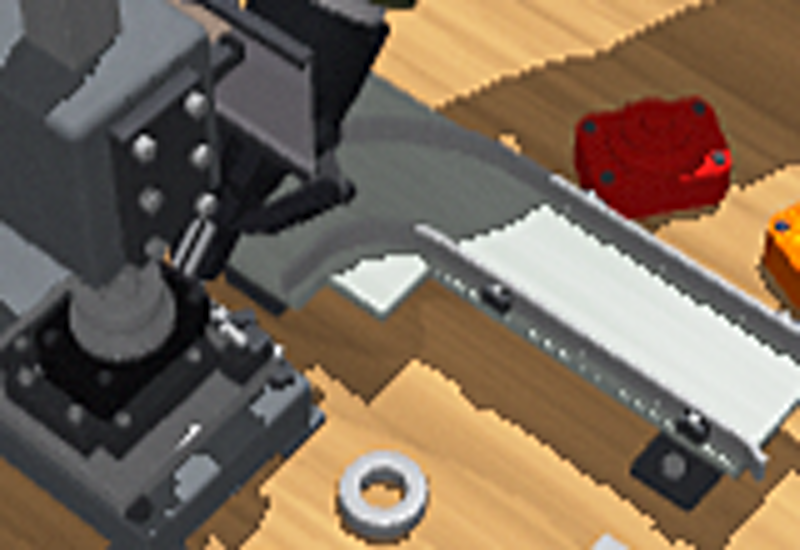

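View pics/side_18.png

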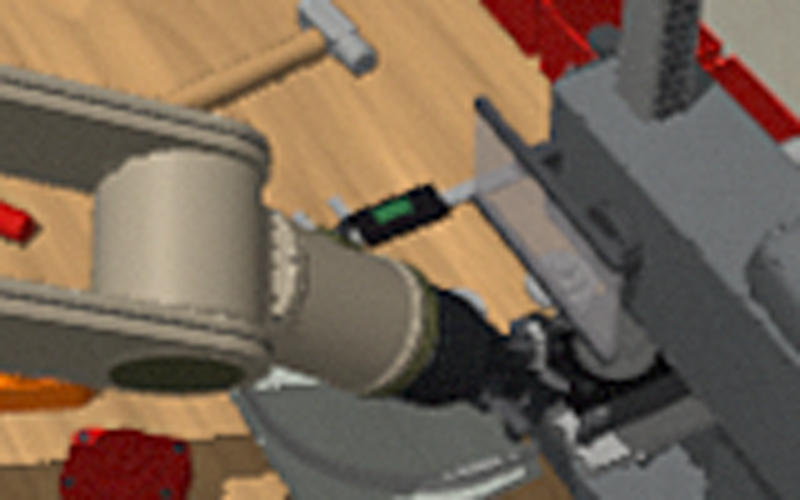

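The force is falling as the catch starts round the rear corner. Small steps now.

{"op": "arm_command", "data": {
  "increments": [
    [0.0002,0.0002,0,0,0,0],
    [0.0005,0.0004,0,0,0,0],
    [0.0007,0.0006,0,0,0,0],
    [0.0009,0.0008,0,0,0,0],
    [0.0011,0.001,0,0,0,0],
    [0.0013,0.0012,0,0,0,0],
    [0.0015,0.0014,0,0,0,0],
    [0.0018,0.0017,0,0,0,0],
    [0.002,0.0019,0,0,0,0],
    [0.0022,0.0021,0,0,0,0]
  ]
}}

```text
time: 26.5
tool_pos: [596.0, -27.0, 126.1]
tcp_rot: [-90.0, -43.5, -0.1]
ft_force: [-2.4, -1.6, -0.0]
finger_gap: -0.1
```

```bash
python3 -c "
from h import *
commit([[0.0022,0.0021,0,0,0,0]])"; python3 look.py 19 scene
```

```text
26.5 [ -11.3   -6.7  128.9   27.5   16.7 -124.7] [596.  -27.  126.1] [-90.  -43.5  -0.1] [-2.4 -1.6 -0. ]
edge L meas [156.3  -2.1  81. ] cmd [156.2  -2.1  81. ]
```

View pics/scene_19.png

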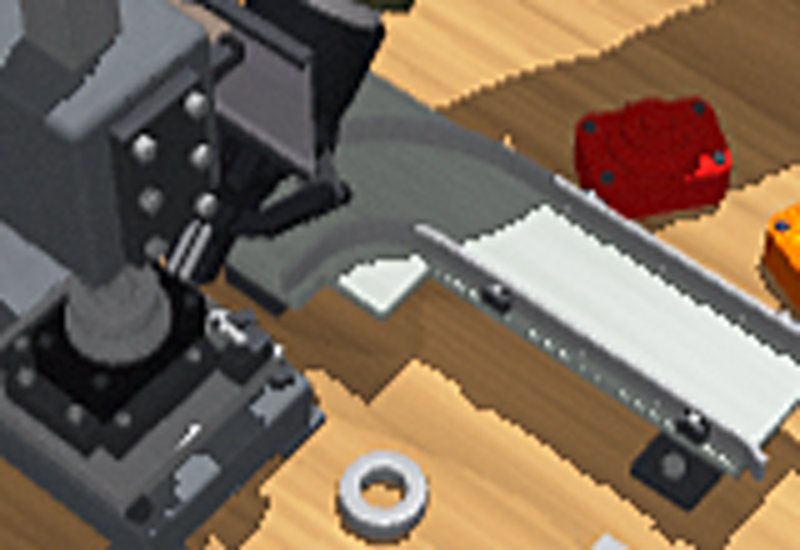

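{"op": "arm_command", "data": {
  "increments": [
    [0.0001,0.0001,0,0,0,0],
    [0.0003,0.0003,0,0,0,0],
    [0.0004,0.0004,0,0,0,0],
    [0.0006,0.0006,0,0,0,0],
    [0.0007,0.0007,0,0,0,0],
    [0.0009,0.0008,0,0,0,0],
    [0.001,0.001,0,0,0,0],
    [0.0012,0.0011,0,0,0,0],
    [0.0013,0.0013,0,0,0,0],
    [0.0015,0.0014,0,0,0,0]
  ]
}}

```text
time: 27.8
tool_pos: [598.1, -27.0, 126.1]
tcp_rot: [-90.0, -43.5, -0.1]
ft_force: [-1.7, -1.6, 1.3]
finger_gap: 0.2
```

```bash
python3 -c "
from h import *
commit([[0.0015,0.0014,0,0,0,0]])"; python3 look.py 20 scene
```

```text
27.8 [ -11.2   -6.4  128.6   27.4   16.7 -124.6] [598.1 -27.  126.1] [-90.  -43.5  -0.1] [-1.7 -1.6  1.3]
edge L meas [158.3  -2.   81. ] cmd [158.3  -2.1  81. ]
```

View pics/scene_20.png

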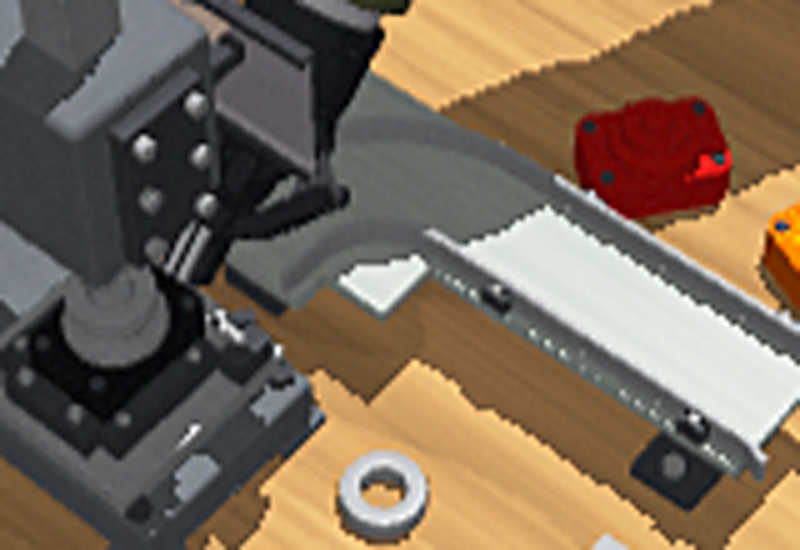

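{"op": "arm_command", "data": {
  "increments": [
    [0.0001,0.0001,0,0,0,0],
    [0.0003,0.0003,0,0,0,0],
    [0.0004,0.0004,0,0,0,0],
    [0.0006,0.0006,0,0,0,0],
    [0.0007,0.0007,0,0,0,0],
    [0.0009,0.0008,0,0,0,0],
    [0.001,0.001,0,0,0,0],
    [0.0012,0.0011,0,0,0,0],
    [0.0013,0.0013,0,0,0,0],
    [0.0015,0.0014,0,0,0,0]
  ]
}}

```text
time: 29.1
tool_pos: [600.0, -27.0, 126.1]
tcp_rot: [-90.0, -43.5, -0.1]
ft_force: [-4.7, -0.9, 1.7]
finger_gap: 0.1
```

```bash
python3 -c "
from h import *
commit([[0.0015,0.0014,0,0,0,0]])"; python3 look.py 21 scene; python3 -c "
import cv2
c=cv2.imread('pics/scene_21.png'); a=cv2.imread('pics/scene_20.png'); b=cv2.imread('pics/scene_18.png')
import numpy as np
cv2.imwrite('pics/cmp21.png',np.hstack([cv2.resize(i[230:430,0:260],None,fx=1.5,fy=1.5) for i in (a,c)]))"
```

```text
29.1 [ -11.2   -6.   128.3   27.4   16.6 -124.5] [600.  -27.  126.1] [-90.  -43.5  -0.1] [-4.7 -0.9  1.7]
edge L meas [160.3  -2.   81. ] cmd [160.3  -2.1  81. ]
```

View pics/cmp21.png

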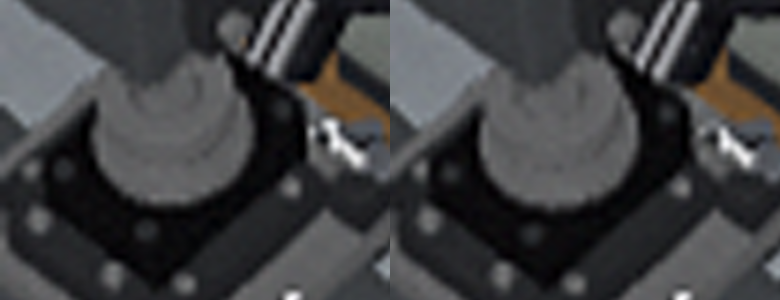

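{"op": "arm_command", "data": {
  "increments": [
    [0.0001,0.0001,0,0,0,0],
    [0.0002,0.0002,0,0,0,0],
    [0.0003,0.0003,0,0,0,0],
    [0.0004,0.0004,0,0,0,0],
    [0.0005,0.0005,0,0,0,0],
    [0.0006,0.0006,0,0,0,0],
    [0.0007,0.0007,0,0,0,0],
    [0.0007,0.0007,0,0,0,0],
    [0.0007,0.0007,0,0,0,0],
    [0.0007,0.0007,0,0,0,0]
  ]
}}

```text
time: 30.4
tool_pos: [600.4, -27.0, 125.9]
tcp_rot: [-90.0, -43.4, -0.1]
ft_force: [-23.0, -1.1, 15.2]
finger_gap: 0.1
```

```bash
python3 -c "
from h import *
commit([[0.0007,0.0007,0,0,0,0]])"; python3 look.py 22 scene
```

```text
30.4 [ -11.2   -6.   128.2   27.3   16.7 -124.4] [600.4 -27.  125.9] [-90.  -43.4  -0.1] [-23.   -1.1  15.2]
edge L meas [160.6  -2.   80.7] cmd [161.3  -2.1  81. ]
```

The force jumped to 27 N, so the block is on the stop. Backing away straight.

{"op": "arm_command", "data": {
  "increments": [
    [-0.001,-0.001,0,0,0,0],
    [-0.002,-0.002,0,0,0,0],
    [-0.004,-0.004,0,0,0,0],
    [-0.007,-0.007,0,0,0,0],
    [-0.011,-0.01,0,0,0,0],
    [-0.015,-0.014,0,0,0,0],
    [-0.019,-0.018,0,0,0,0],
    [-0.023,-0.022,0,0,0,0],
    [-0.027,-0.026,0,0,0,0],
    [-0.029,-0.028,0,0,0,0]
  ]
}}

```text
time: 31.7
tool_pos: [560.4, -26.9, 126.4]
tcp_rot: [-90.0, -43.5, -0.1]
ft_force: [-0.5, 0.3, 0.2]
finger_gap: 0.3
```

```bash
python3 -c "
from h import *
commit([[-0.029,-0.028,0,0,0,0]])"; python3 look.py 23 scene side wrist
python3 - <<'E'
from h import *
p,R=getcmd(); print(p)
rows(lin(p+[-60,0,130],RT(20,0),hold=2))
E
```

```text
31.7 [ -12.4  -13.4  134.5   28.1   18.  -125.9] [560.4 -26.9 126.4] [-90.  -43.5  -0.1] [-0.5  0.3  0.2]
edge L meas [120.6  -2.   81.3] cmd [121.   -2.1  81.3]
[560.75098702 -26.95686919 126.41949914]
[[0.0057, -0.017, -0.0, 0.0, -0.0, 0.051], [0.0115, -0.0339, -0.0, 0.0, -0.0, 0.102], [0.0172, -0.0509, -0.0001, 0.001, -0.001, 0.154], [0.023, -0.0678, -0.0001, 0.001, -0.001, 0.205], [0.0287, -0.0848, -0.0001, 0.001, -0.001, 0.256], [0.0345, -0.1017, -0.0001, 0.001, -0.001, 0.307], [0.0402, -0.1187, -0.0002, 0.001, -0.002, 0.359], [0.0459, -0.1356, -0.0002, 0.001, -0.002, 0.41], [0.0459, -0.1356, -0.0002, 0.001, -0.002, 0.41], [0.0459, -0.1356, -0.0002, 0.001, -0.002, 0.41]]
```

View pics/scene_23.png

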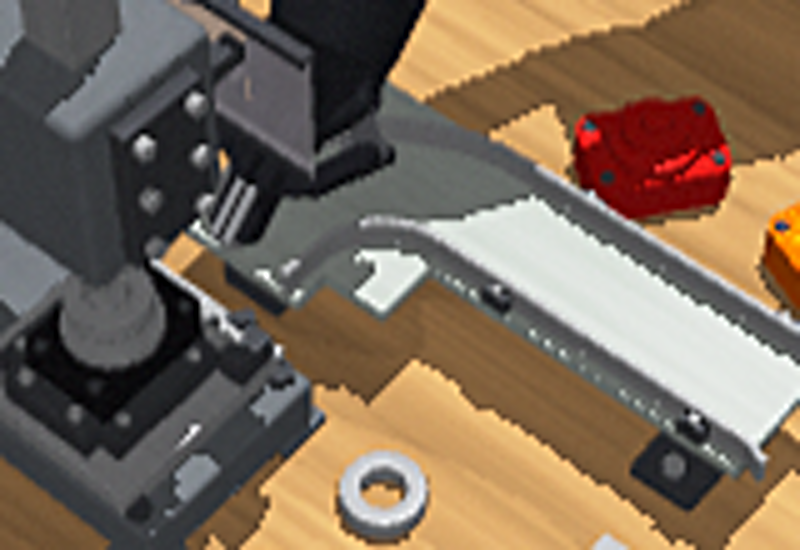

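View pics/wrist_23.png

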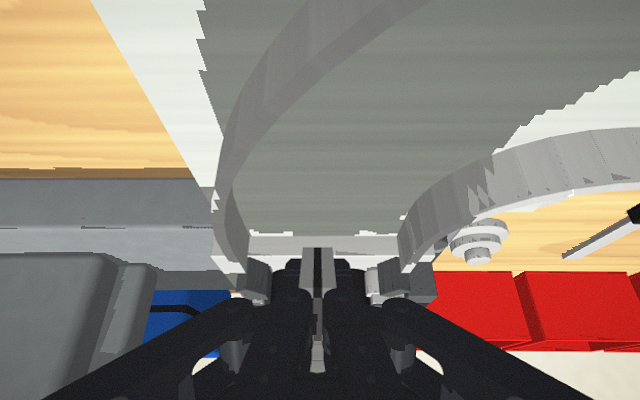

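Home position held after release. Lifting away for a clear look.

{"op": "arm_command", "data": {
  "increments": [
    [0.0057,-0.017,0,0,0,0.051],
    [0.0115,-0.0339,0,0,0,0.102],
    [0.0172,-0.0509,-0.0001,0.001,-0.001,0.154],
    [0.023,-0.0678,-0.0001,0.001,-0.001,0.205],
    [0.0287,-0.0848,-0.0001,0.001,-0.001,0.256],
    [0.0345,-0.1017,-0.0001,0.001,-0.001,0.307],
    [0.0402,-0.1187,-0.0002,0.001,-0.002,0.359],
    [0.0459,-0.1356,-0.0002,0.001,-0.002,0.41],
    [0.0459,-0.1356,-0.0002,0.001,-0.002,0.41],
    [0.0459,-0.1356,-0.0002,0.001,-0.002,0.41]
  ]
}}

```text
time: 33.1
tool_pos: [500.7, -26.9, 255.5]
tcp_rot: [-90.0, -20.0, 0.0]
ft_force: [-0.1, -0.2, -0.8]
finger_gap: 0.1
```

```bash
python3 look.py 24 c scene side
python3 - <<'E'
from h import *
from bench import r
v=np.load("v.npy"); m=r.camera_model("scene"); im=r.snapshot("scene")[:,:,::-1].copy()
x0,y0=225,215; S=9
c=cv2.resize(im[y0:y0+65,x0:x0+85],None,fx=S,fy=S,interpolation=cv2.INTER_CUBIC)
cv2.imwrite("pics/final_raw.png",c)
c=cv2.convertScaleAbs(c,alpha=1.6,beta=20)
def blk(x,y,z): return np.c_[OUT+[x,y],np.full(len(OUT),z)]
def dr(P,col):
    q=(proj(m,L2W(v[:3],P)+v[3:6])-[x0,y0]+.5)*S
    cv2.polylines(c,[q.astype(np.int32)],True,col,1)
dr(blk(200,0,90),(0,255,0))
t=np.linspace(0,6.28,40)
dr(np.c_[200+24*np.cos(t),24*np.sin(t),np.full(40,108)],(0,255,255))
dr(np.c_[200+24*np.cos(t),24*np.sin(t),np.full(40,122)],(0,255,255))
dr(np.array([(242,-31,80),(242,31,80)]),(255,0,0))
dr(np.c_[159+6*np.cos(t),31+6*np.sin(t),np.full(40,78)],(0,0,255))
cv2.imwrite("pics/final_ov.png",c)
E
```

```text
33.1 [ -11.1  -22.9  119.8    4.2   63.4 -102.4] [500.7 -26.9 255.5] [-90. -20.   0.] [-0.1 -0.2 -0.8]
edge L meas [ 38.2  -2.  191. ] cmd [ 38.2  -2.1 191.9]
```

View pics/final_ov.png

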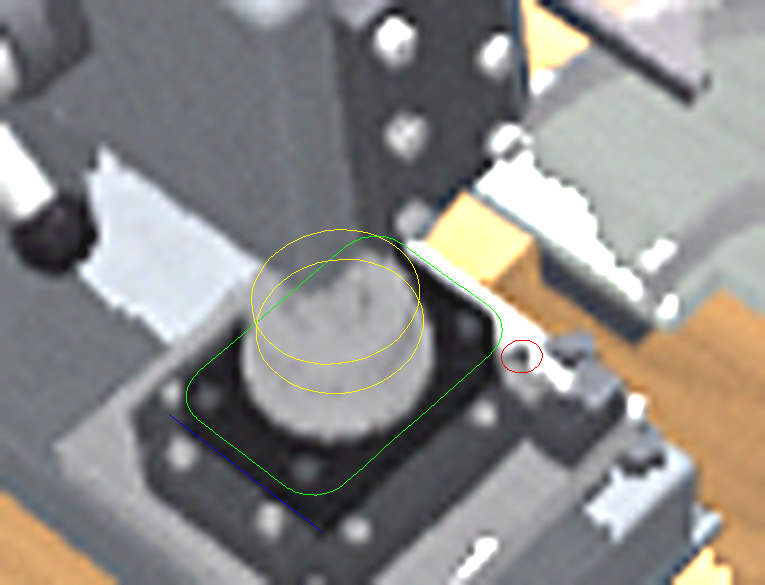

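View pics/final_raw.png

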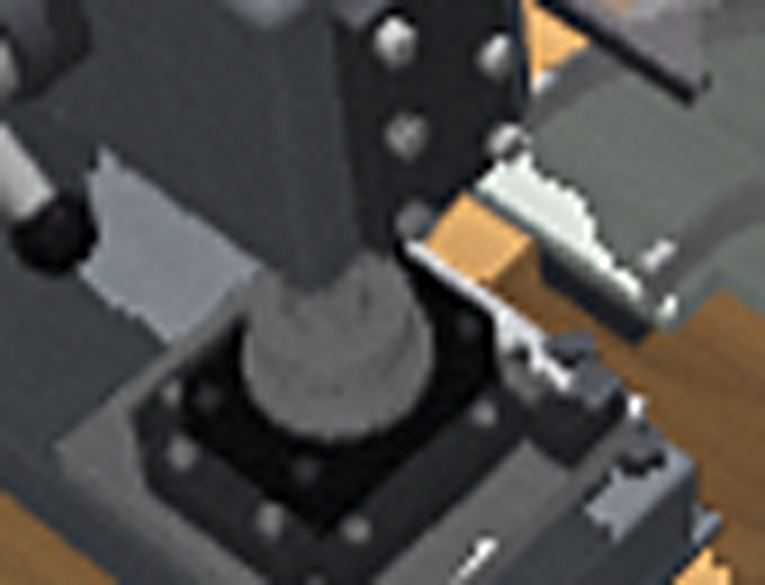

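View pics/side_24.png

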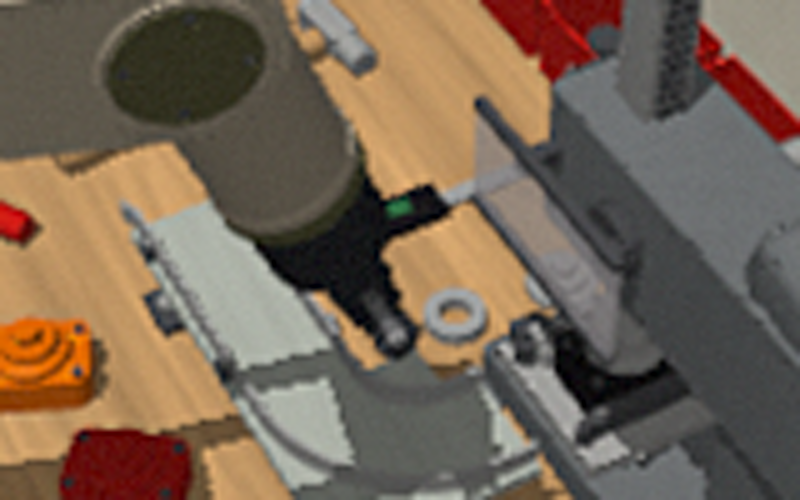

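Run:
```python
import cv2,numpy as np
g=lambda k:cv2.imread(f"pics/scene_{k}.png",0).astype(np.float32)
R=g(22)
for k in (18,19,20,21,23,24):
    A=g(k)
    w=lambda i:cv2.GaussianBlur(i[290:400,60:190],(0,0),2)
    f=cv2.phaseCorrelate(w(A),w(R)); print(k,np.round(f[0],2),round(f[1],2))
from h import *
from bench import r
m=r.camera_model("scene"); a=proj(m,L2W(LP,[(199,0,100),(200,0,100)])); print("px per mm x5",5*(a[1]-a[0]))
c=cv2.imread("pics/scene_24.png"); b=cv2.imread("pics/scene_13.png"); d=cv2.imread("pics/scene_18.png")
f=lambda i:cv2.convertScaleAbs(cv2.resize(i[270:400,160:300],None,fx=1.8*1.0,fy=1.8),alpha=1.8,beta=10)
cv2.imwrite("pics/catch.png",np.hstack([f(b),f(d),f(c)]))
```

```text
18 [0.44 0.03] 0.44
19 [0.33 0.09] 0.49
20 [0.32 0.08] 0.7
21 [ 0.5  -0.01] 0.96
23 [0.55 0.  ] 0.87
24 [0.56 0.01] 0.88
px per mm x5 [-1.3578115   1.17604108]
```

View pics/catch.png

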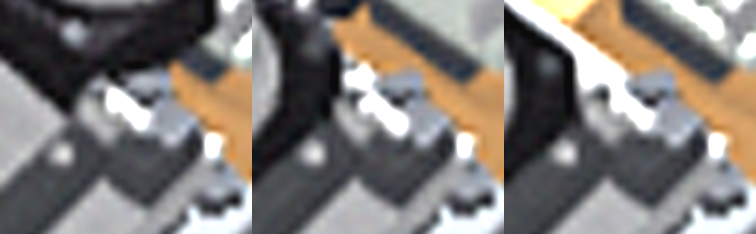

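The image doesn't settle whether the roller has snapped in. There's time (33 s), so I'll take a wrist-camera look at it from the open +y side.

Run:
```python
from h import *
p=L2W(LP,(0,150,290))[0]; rows(lin(p,RT(0,-90),hold=0))
o=json.load(open("pend.json")); commit(o)
p=L2W(LP,(110,145,290))[0]; rows(lin(p,RT(0,-180),hold=0))
```

```text
[[0.0009, -0.0033, 0.0152, -0.027, 0.155, 0.027], [0.0018, -0.0065, 0.0304, -0.055, 0.311, 0.055], [0.0027, -0.0098, 0.0456, -0.082, 0.466, 0.082], [0.0036, -0.013, 0.0609, -0.109, 0.621, 0.11], [0.0045, -0.0163, 0.0761, -0.137, 0.777, 0.137], [0.0054, -0.0196, 0.0913, -0.164, 0.932, 0.165], [0.0063, -0.0228, 0.1065, -0.191, 1.087, 0.192], [0.0072, -0.0261, 0.1217, -0.219, 1.243, 0.219], [0.0081, -0.0293, 0.1369, -0.246, 1.398, 0.247], [0.009, -0.0326, 0.1522, -0.273, 1.553, 0.274]]
[[0.0005, 0.0, 0.011, -0.0, 0.157, -0.0], [0.0011, 0.0, 0.022, -0.0, 0.314, -0.0], [0.0016, 0.0, 0.033, -0.0, 0.471, -0.0], [0.0021, 0.0, 0.044, -0.0, 0.629, -0.0], [0.0027, 0.0, 0.055, -0.0, 0.786, -0.0], [0.0032, 0.0, 0.066, -0.0, 0.943, -0.0], [0.0037, 0.0, 0.077, -0.0, 1.1, -0.0], [0.0043, 0.0001, 0.088, -0.0, 1.257, -0.0], [0.0048, 0.0001, 0.099, -0.0, 1.414, -0.0], [0.0053, 0.0001, 0.11, -0.0, 1.571, -0.0]]
```

{"op": "arm_command", "data": {
  "increments": [
    [0.0009,-0.0033,0.0152,-0.027,0.155,0.027],
    [0.0018,-0.0065,0.0304,-0.055,0.311,0.055],
    [0.0027,-0.0098,0.0456,-0.082,0.466,0.082],
    [0.0036,-0.013,0.0609,-0.109,0.621,0.11],
    [0.0045,-0.0163,0.0761,-0.137,0.777,0.137],
    [0.0054,-0.0196,0.0913,-0.164,0.932,0.165],
    [0.0063,-0.0228,0.1065,-0.191,1.087,0.192],
    [0.0072,-0.0261,0.1217,-0.219,1.243,0.219],
    [0.0081,-0.0293,0.1369,-0.246,1.398,0.247],
    [0.009,-0.0326,0.1522,-0.273,1.553,0.274]
  ]
}}

```text
time: 34.5
tool_pos: [497.8, 125.8, 289.2]
tcp_rot: [-90.1, 0.0, -90.3]
ft_force: [0.7, -0.1, 0.1]
finger_gap: 0.0
```

{"op": "arm_command", "data": {
  "increments": [
    [0.0005,0,0.011,0,0.157,0],
    [0.0011,0,0.022,0,0.314,0],
    [0.0016,0,0.033,0,0.471,0],
    [0.0021,0,0.044,0,0.629,0],
    [0.0027,0,0.055,0,0.786,0],
    [0.0032,0,0.066,0,0.943,0],
    [0.0037,0,0.077,0,1.1,0],
    [0.0043,0,0.088,0,1.257,0],
    [0.0048,0,0.099,0,1.414,0],
    [0.0053,0,0.11,0,1.571,0]
  ]
}}

```text
time: 35.75
tool_pos: [608.2, 120.0, 289.0]
tcp_rot: [-90.0, -0.0, 179.7]
ft_force: [0.2, -0.0, -0.8]
finger_gap: 0.3
```

```bash
python3 -c "
from h import *
commit()"; python3 look.py 25 wrist scene side
```

```text
35.75 [ 6.4 10.9 83.   0.  86.1 96.7] [608.2 120.  289. ] [-90.   -0.  179.7] [ 0.2 -0.  -0.8]
edge L meas [ 99.1 145.  216.4] cmd [ 99.1 145.  217.4]
```

View pics/wrist_25.png

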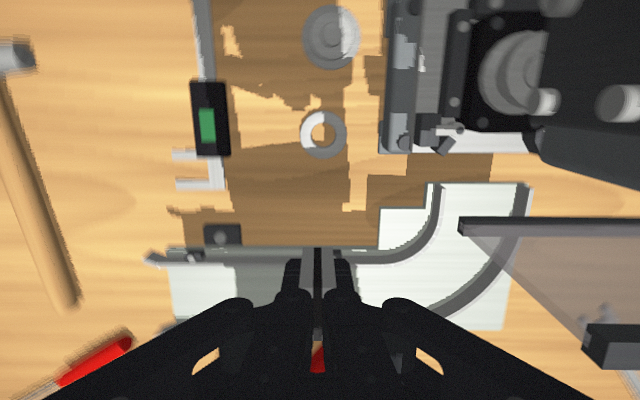

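The view is clear but blurred by motion. I'll retake it and zoom on the catch near (455,130).

Run:
```python
from h import *
from bench import r
for i in range(4): im=r.snapshot("wrist")
s=r.sense(); m=r.camera_model("wrist"); im=r.snapshot("wrist")[:,:,::-1]
x0,y0,S=430,0,7
c=cv2.resize(im[y0:y0+85*2,x0:x0+110],None,fx=4,fy=4,interpolation=cv2.INTER_CUBIC); c=cv2.convertScaleAbs(c,alpha=1.7,beta=15)
cv2.imwrite("pics/catch_w.png",c[:600])
d=c.copy()
def dr(P,col):
    q=(proj(m,L2W(LP,P))-[x0,y0]+.5)*4
    cv2.polylines(d,[q.astype(np.int32)],True,col,1)
t=np.linspace(0,6.28,40)
dr(np.c_[OUT+[200,0],np.full(len(OUT),90)],(0,255,0))
dr(np.c_[159+6*np.cos(t),31+6*np.sin(t),np.full(40,78)],(0,0,255))
dr(np.array([(150,31.5,78),(242,31.5,78)]),(255,0,0)); dr(np.array([(242,-31,80),(242,31,80)]),(255,255,0))
cv2.imwrite("pics/catch_wo.png",d[:600])
for n in("wrist",):
  for q in ("stop","home","hub_top","bearing","catch","block"): print(q,[(x["position"],x["conf"]) for x in r.spot_point(n,q)][:3])
```

```text
stop [([502.3, 21.5], 0.91)]
home [([328.0, 39.3], 0.74)]
hub_top [([526.9, 75.4], 0.75)]
bearing []Traceback (most recent call last):
  File "<stdin>", line 18, in <module>
ValueError: it knows: bearing, bend, block, caliper, driver, gap, home, hub_top, line, mallet, oil_bottle, ram, shield, spanner, spare_bearing, spare_hub, spray_can, stop, track_end
```

View pics/catch_w.png

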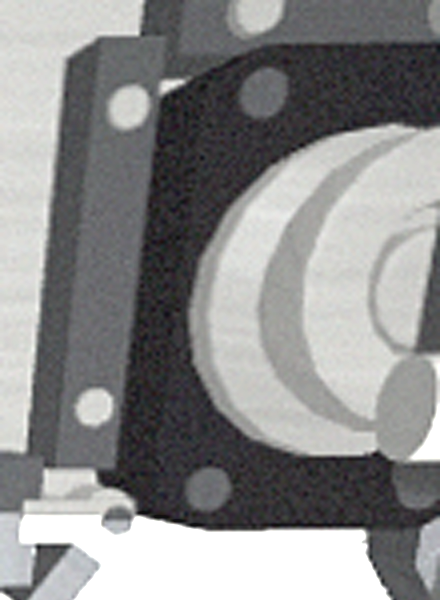

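View pics/catch_wo.png

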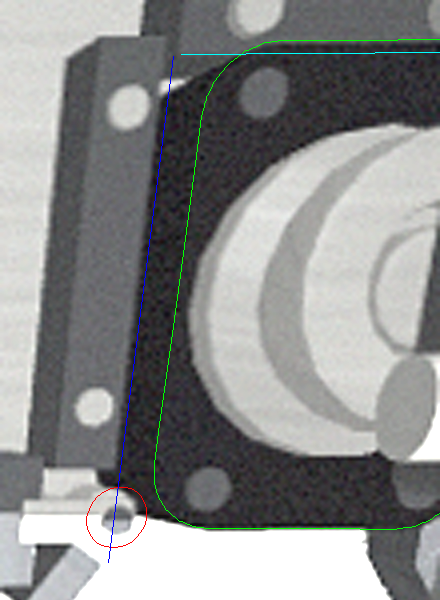

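Clear view: the block's front edge lies on the stop bar, it is square between the guides, and the bearing is concentric on its hub. The roller at crop (115,515) sits round the rear corner. Handing in.

Run:
```python
from bench import r
s=r.sense(); print(s["time"],s["ft_force"]); print(r.hand_in())
```

```text
36.35 [-0.40008904 -0.40529494 -0.70703259]
the job is handed in; nothing more can be done
None
```

The block is home against the end stop with the catch in behind it. I handed the job in at 36.4 s with the tool clear; no verdict is reported.

**How it went:** I pushed the block with shut, leaned-back fingers along leg one, round the bend on its outer half, over the gap and under the shield. While sliding, the force reading stayed around 10 N or less. It jumped to about 27 N when the block met the stop, and I backed off straight away.

**Last checks:**
- **Block:** the final wrist picture shows the front edge on the stop bar and the block square between the guides. It did not move after the push was released.
- **Catch:** the roller has come round the rear corner. I judged this by eye, since the catch travel can't be read directly. An earlier scene picture was too unclear to decide it, so I took the closer look.
- **Bearing:** it sits concentric on its hub.
- **Bystanders:** none of my moves came near them, and those in view look unmoved. I did not measure their positions.
- **Tool:** contact force was about zero at hand-in.

**What disagreed:** my line pose fit is only good to about 2–3 mm. At the stop the fingers read L x ≈ 160.6 where 158 was expected, so I relied on the force jump and the picture instead. Treating the visible deck edge as y=304 also gave a bad fit; a value of y≈290 fitted all three cameras.

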